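Wedge the keeper, empty the electrode carrier, release it at the guarded switch

TASK

Push the wooden wedge under the electrode carrier's sprung release lever so that the lever stays up by itself, lift out every electrode pallet and stand each one upright in a bay of its own in the grey three-bay inspection tray. Then pull the wedge out so that the keeper springs fully shut, and lay the wedge back in its shallow steel tray. Only after that release the empty carrier at the switch box: lift the guard, throw the toggle to its far side, shut the guard again; leave the setting ring, the stylus case and the vee block where they are.

Things in the scene. Friction and masses are not known exactly. Their poses are not given: they have to be found in the camera images.
- carrier: aluminium electrode carrier, fixed, 63 x 198 x 24 mm with three nests in a row along its y axis (nest centres at y = -62, 0, +62 mm, x = 0, nest floor 24 mm up; 6.5 mm rims and ribs). Origin: centre of the nest row at table height; -x is its front, z up
- keeper (a joint): steel keeper: a rail behind the nests whose tongues lie over the back edge of each pallet flange (shut, no pallet can be lifted out). Turns on a shaft along the carrier's y axis at x = +22, z = 6 mm. 0 = shut, grows as its lever rises; from 0.27 rad the pallets are free; stop at 0.45. A spring shuts it (3 N at the lever shut, 4.5 N open)
- lever (a point): point on the keeper's release lever: a 10 mm round bar beyond the carrier's right end, in its plane y = -112 mm, from the shaft over (x 0, z 34) down to a 20 mm black ball at (x -104, z 12) when shut. Shut, this point is at (x -60, z 19), 14 mm free beneath the bar. A wedge with its middle line on x = -60 clears the carrier's front (x -36) and the ball
- wedge: beech wedge 120 mm long (its x), 32 wide: top flat, 40 mm high from x = -60 to -10, then sloping to 8 mm at the nose, x = +60. Origin: centre of underside. Slid nose first on the table under the lever along the carrier's +y it lifts the lever; with the lever on its flat top the keeper is at about 0.33 rad and the wedge stays put. Grip across its width near the tail (x -45)
- tool_tray: shallow steel tray for the wedge, fixed, 86 (x) x 170 (y) mm, rim 12 mm high, floor 4 mm up. Origin: centre of its underside
- bay_tray: grey three-bay inspection tray, fixed, 218 (x) x 76 (y) mm, floor 6 mm up, rims and ribs 5 mm thick up to 16 mm; bays 66 x 66 mm in a row along x. Origin: centre of its underside
- bay_1 (a point): centre of the floor of the first bay (tray x = -71 mm)
- bay_2 (a point): centre of the floor of the middle bay
- bay_3 (a point): centre of the floor of the third bay (tray x = +71 mm)
- pallet_a: graphite electrode (black, stepped pyramid) on a square steel pallet: flange 52 x 52 mm, 8 mm thick, above it from 13 to 44 mm a 49 x 49 mm body with vertical sides to grip, 71 mm high over all, 0.6 kg; may be absent. Origin: centre of the flange's underside; z up, x and y square to the sides
- pallet_b: graphite electrode (black, three fins) on a square steel pallet: flange 52 x 52 mm, 8 mm thick, above it from 13 to 44 mm a 49 x 49 mm body with vertical sides to grip, 65 mm high over all, 0.6 kg; may be absent. Origin: centre of the flange's underside; z up, x and y square to the sides
- pallet_c: graphite electrode (black, three fins) on a square steel pallet: flange 52 x 52 mm, 8 mm thick, above it from 13 to 44 mm a 49 x 49 mm body with vertical sides to grip, 65 mm high over all, 0.6 kg; may be absent. Origin: centre of the flange's underside; z up, x and y square to the sides
- switch_box: grey switch box, fixed, 84 (x) x 64 (y) mm, top face 32 mm up. Origin: centre of its underside; -x is its front
- guard (a joint): grey flip guard over the toggle, 50 mm wide, 74 mm long, its top 34 mm above its hinge; the hinge runs along the box's y axis at x = +36, z = 38 mm. 0 = shut, grows as its front lifts, stop at 1.95 rad. A light spring and its weight (0.05 N m) drop it shut from anywhere below about 1.3 rad; leaned back beyond that it stays up
- guard_fin (a point): top edge of the guard's thumb fin (26 mm long, 8 mm thick across y, standing 26 mm above the guard's top): shut, 58 mm in front of the hinge and 60 mm above it
- toggle (a joint): steel toggle under the guard, pivot at the centre of the box's top, 34 mm above the table: 0 = leaning to the front (-x), 0.9 rad = leaning to the far side (+x), stiff, stays where it is left; about 1 N to move
- toggle_tip (a point): centre of the toggle's 12 mm ball end, 23 mm from its pivot
- ring_gauge: bystander: steel setting ring, 72 mm across, 22 mm high; origin: centre of its underside
- stylus_tin: bystander: flat stylus case, 57 x 91 x 19 mm; origin: centre of its underside
- vee_block: bystander: vee block, 32 x 50 x 38 mm; origin: centre of its underside

How it is judged (in metres and radians):
On the way, in this order (a step that is already met when the one before it is completed fails the run):
1. the wedge alone holds the lever up, keeper open beyond 0.27 rad, fingers off wedge and keeper (value of joint keeper above 0.27 rad and contact force between wedge and keeper above 0.5 N and contact force between the fingers and wedge below 0.1 N and contact force between the fingers and keeper below 0.1 N), for 0.3 s.
2. every pallet stands in a bay of the inspection tray (x of pallet_a in the frame of bay_tray between -0.09 and 0.09 m and y of pallet_a in the frame of bay_tray between -0.015 and 0.015 m and z of each of pallet_a, pallet_b, pallet_c in the frame of bay_tray below 0.01 m and angle between each of pallet_a, pallet_b, pallet_c's own z axis and vertical below 0.08 rad and contact force between each of pallet_a, pallet_b, pallet_c and the fingers below 0.1 N and x of pallet_b in the frame of bay_tray between -0.09 and 0.09 m and y of pallet_b in the frame of bay_tray between -0.015 and 0.015 m and x of pallet_c in the frame of bay_tray between -0.09 and 0.09 m and y of pallet_c in the frame of bay_tray between -0.015 and 0.015 m), for 0.2 s.
3. the wedge lies in its tray again and the keeper is shut (value of joint keeper below 0.03 rad and x of wedge in the frame of tool_tray between -0.04 and 0.04 m and y of wedge in the frame of tool_tray between -0.06 and 0.06 m and z of wedge in the frame of tool_tray below 0.026 m and contact force between wedge and the fingers below 0.1 N), for 0.2 s.
4. the toggle is thrown to the far side with the guard up (value of joint toggle above 0.7 rad and value of joint guard above 0.8 rad), for 0.1 s.
At the end, for the whole second after the job is handed in: Every pallet that was there stands upright (within 0.08 rad) and at rest on the floor of a bay of the inspection tray, one to a bay; the wedge lies in its steel tray; the keeper is shut (below 0.03 rad); the toggle leans to the far side (above 0.7 rad) and the guard is shut (below 0.06 rad) (all of step 2 and all of step 3 and linear speed of each of pallet_a, pallet_b, pallet_c, wedge below 0.02 m/s and value of joint toggle above 0.7 rad and value of joint guard below 0.06 rad); the robot touches nothing.
It fails at once if a bystander (setting ring, stylus case, vee block) is pushed more than 25 mm (distance of any of ring_gauge, stylus_tin, vee_block from where it was at the start of the episode above 0.025 m).
It fails at once if the toggle is thrown while the keeper is still open (value of joint toggle above 0.45 rad and value of joint keeper above 0.1 rad).
Of pallet_a, pallet_b, pallet_c only 2 to 3 are there at a start; the rules pass over those that are not, and their reading is None.
At some moment in a run one of wedge may be knocked a few centimetres aside while the robot is not near it.
Once in a run the grip may slacken for a moment while it holds something.
It also fails if it takes over 192 s, if anything falls off the work surface, if the arm or the gripper's body presses on something with over 40 N, if the wrist force passes 120 N, or if a joint passes its speed limit or range.

ROBOT

A 6-joint arm with a two-finger parallel gripper is mounted at the origin on a cart in front of the work surface, level with it; the furniture and walls round the work are solid. World frame = base frame: x ahead of the robot, y to its left, z up, the work surface at z = 0. Lengths are in mm, angles in rad, forces in N, time in s.
With the tool pointing down it reaches from about 400 to 925 mm from the base axis. Payload 12.5 kg.
Tool frame: the origin (TCP) lies on the front face of the gripper's body, between the roots of the fingers; the fingertips stand 78 mm ahead of it and the grasp point (between the pads) lies 59 mm ahead of it (grip_point_offset is the distance from the TCP to the grasp point, in mm); x points along the fingers, y is the direction in which the jaws open and shut, and the axes are right-handed (so a half turn about x gives the same grasp; the last joint's range is limited). The gripper opens to 95 mm and grips with 3 to 60 N. Pads are 20 mm wide; open, the fingers measure 119 mm over their backs; the gripper's body (75 mm by 180 mm) begins 59 mm behind the grasp point.
Start: joints at [1.134, 0.491, 1.559, -0, 1.092, -0.106], TCP at [202.981, 591.132, 292.261] pointing down, gripper open.
Joint ranges: [-3.1, 3.1], [-0.84, 2.19], [0.05, 2.79], [-1.13, 4.28], [0.06, 2.93], [-2.69, 2.69]. Speed limits (rad/s): [2.22, 2.22, 2.79, 3.14, 3.14, 3.14].

INTERFACE

Orientations are given as a unit quaternion [x, y, z, w].
In Python, from workcell import * gives the robot as it stands. The module is installed in compiled form; this text tells all that it offers.
- The arm moves only by the shell command python3 -m inch 'ROWS' [OPENING] [FORCE]. ROWS is a JSON object of lists of equal length, an entry for each row: "translation": the shift along the tool's x, y, z in m, a list of three; "twist": the turn about the tool's x in rad. In form: {"translation": [[dx, dy, dz], ...], "twist": [twist, ...]}. A call has 1 to 12 rows; each row shifts and turns the commanded pose from where the row before left it, along the tool's axes as they then stand; what a row does not reach is not made up. A row lasts 1/12 s, in which the tool goes at most 41.7 mm and 7.16 degrees, less where a joint would pass 70% of its speed; a pose out of reach is approached as far as the arm can. A call is refused whole if a number of a shift passes 0.0417 or a number of a turn 0.125, either way. A call with a gripper value outside its range is refused whole. OPENING is the opening, from -1 (shut) to 1 (fully open), so that 0 is half open, set as the call begins (- or left out, the last holds). The fingers move at their own pace and stop on an object; FORCE is the grip in N (left out, the last holds). Time passes only in rows, so rows that do not move let the fingers close. It gives the time, the measured TCP pose, the force and the opening at its end, in the units of the state.
- sense(): the state, without advancing time (a new reading comes with each control period).
- get_image(name): name is "side" or "top" or "wrist"; returns (picture, depth): 420x560x3 uint8, blue, green, red; 420x560 float32, mm along the optical axis (not along the pixel's ray), 0 where there is no reading.
- camera_model(name): a dict with "fx", "fy", "cx", "cy" (pixels), "dist_coeffs" ([k1, k2, p1, p2, k3] as OpenCV has them; the pictures are not rectified), "pose" (4x4, takes a point from camera to world coordinates); the wrist camera has in their place "mount" (4x4, takes a point from camera to tool coordinates, whose origin is the TCP and whose axes are the tool frame's). Camera axes: x right, y down, z forward; pixel columns grow to the right and rows downward; lengths in mm; the calibration is good to about 2 mm. A picture is of the moment at which its call begins: read the wrist's pose just before it. camera_model takes no time and is no camera call.
- close_job(): hands the job in, once; it reports no verdict.
The state is a dict: "time_s": time; "joint_pos": joint angles; "joint_velocities": joint speeds; "tau": joint torques, N m; "eef_pos": TCP position; "ee_rot": TCP orientation; "wrist_force": force on the tool from outside, world axes, zero at the start; "ft_torque": the same for the moment, N m; "width": opening from 0.0 (shut) to 1.0 (fully open).
Only numpy, scipy, OpenCV 4.12 (cv2) and the standard library are available. Lean on these libraries where they do the work, as an engineer would, in place of code of your own. Each camera call takes 0.05 s, during which the arm holds its last target.

## Working session

There is one attempt and no reset: what is moved stays moved. The work goes in short steps, Python scripts to look and compute and a shell command to move; the robot and the scene stay as the last step left them, time stands still between calls to the robot, and variables do not carry over. Pictures are saved under pics/ and viewed, and the job is handed in when it is done.

```bash
mkdir -p pics
python3 - <<'E'
from workcell import *
import cv2,numpy as np
s=sense()
for k,v in s.items(): print(k,np.round(v,4).tolist())
for n in ["side","top","wrist"]:
    p,d=get_image(n); cv2.imwrite(f"pics/{n}0.png",p); np.save(f"pics/{n}0.npy",d)
    m=camera_model(n); print(n,{k:np.round(v,4).tolist() for k,v in m.items()})
E
```

```text
time_s 0.0
joint_pos [1.1344, 0.4916, 1.5595, -0.0, 1.0917, -0.1056]
joint_velocities [-0.0007, 0.0013, 0.0005, 0.001, -0.0002, -0.0021]
tau [0.0017, -61.2649, -25.819, 0.0693, 0.0482, -0.0001]
eef_pos [202.8879, 590.9728, 291.6465]
ee_rot [0.116, 0.6976, -0.1168, 0.6974]
wrist_force [0.1498, 0.9626, 0.0069]
ft_torque [0.0002, -0.0401, -0.0325]
width 1.0001
side {'fx': 445.2594, 'fy': 445.2594, 'cx': 273.0326, 'cy': 210.5986, 'dist_coeffs': [0.043, 0.0, 0.0, 0.0, 0.0], 'pose': [[-0.9952, -0.0619, 0.0762, 461.6214], [-0.0982, 0.6311, -0.7694, 852.8759], [-0.0005, -0.7732, -0.6341, 846.8163], [0.0, 0.0, 0.0, 1.0]]}
top {'fx': 402.2486, 'fy': 402.2486, 'cx': 275.5667, 'cy': 210.2379, 'dist_coeffs': [-0.0542, 0.0, 0.0, 0.0, 0.0], 'pose': [[0.0184, -0.9948, 0.1004, 464.9613], [-0.9998, -0.018, 0.0047, -103.0836], [-0.0028, -0.1004, -0.9949, 1103.558], [0.0, 0.0, 0.0, 1.0]]}
wrist {'fx': 338.4813, 'fy': 338.4813, 'cx': 275.2187, 'cy': 204.9253, 'dist_coeffs': [-0.0423, 0.0, 0.0, 0.0, 0.0], 'mount': [[0.0004, -0.2523, 0.9677, -93.724], [1.0, 0.0004, -0.0003, -0.7865], [-0.0003, 0.9677, 0.2523, -70.4309], [0.0, 0.0, 0.0, 1.0]]}
```

View pics/top0.png

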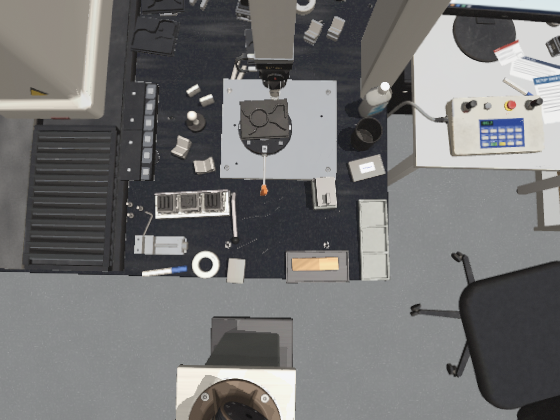

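View pics/side0.png

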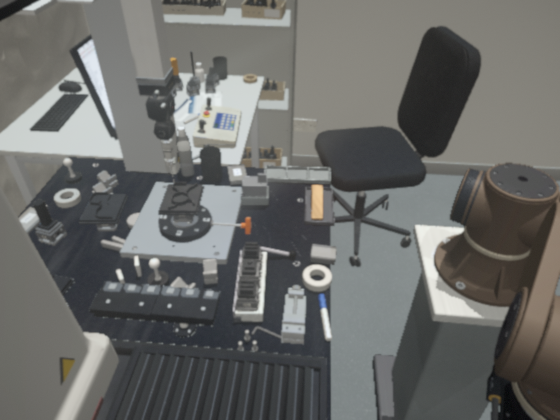

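View pics/wrist0.png

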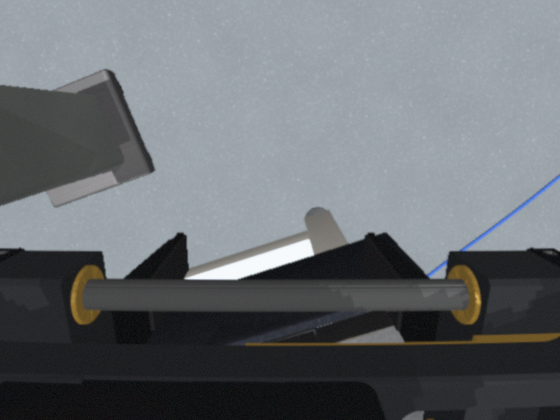

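```bash
cat > h.py <<'E'
from workcell import *
import cv2,numpy as np
from scipy.spatial.transform import Rotation as R
def cam(n,s=None):
    m=camera_model(n); K=np.array([[m['fx'],0,m['cx']],[0,m['fy'],m['cy']],[0,0,1]]); D=np.array(m['dist_coeffs'])
    if 'pose' in m: T=np.array(m['pose'])
    else:
        s=s or sense(); W=np.eye(4); W[:3,:3]=R.from_quat(s['ee_rot']).as_matrix(); W[:3,3]=s['eef_pos']; T=W@np.array(m['mount'])
    return K,D,T
def ray(c,uv):
    K,D,T=c; p=cv2.undistortPoints(np.array(uv,float).reshape(-1,1,2),K,D).reshape(-1,2)
    d=np.c_[p,np.ones(len(p))]@T[:3,:3].T
    return T[:3,3],d
def plane(c,uv,z):
    o,d=ray(c,uv); t=(z-o[2])/d[:,2]; return o+d*t[:,None]
def cloud(c,dep):
    h,w=dep.shape; v,u=np.mgrid[:h,:w]
    o,d=ray(c,np.stack([u,v],-1).reshape(-1,2)); return (o+d*dep.reshape(-1,1)).reshape(h,w,3)
def proj(c,X):
    K,D,T=c; Ti=np.linalg.inv(T); r,_=cv2.Rodrigues(Ti[:3,:3])
    return cv2.projectPoints(np.array(X,float).reshape(-1,1,3),r,Ti[:3,3],K,D)[0].reshape(-1,2)
E
python3 - <<'E'
from h import *
p=cv2.imread('pics/top0.png')
cv2.imwrite('pics/top0z.png',cv2.resize(p[140:290,120:400],None,fx=2.85,fy=2.85,interpolation=cv2.INTER_CUBIC))
p=cv2.imread('pics/side0.png')
cv2.imwrite('pics/side0z.png',cv2.resize(p[150:350,200:345],None,fx=3,fy=3,interpolation=cv2.INTER_CUBIC))
c=cam('top'); X=cloud(c,np.load('pics/top0.npy'))
for y in range(0,300,15): print(y,[int(X[y,x,2]) for x in range(120,420,12)])
print(plane(c,[[190,202],[317,265],[373,240],[325,192],[125,280],[390,280],[270,60]],0).round())
E
```

```text
0 [7, 32, 68, 71, 69, 75, 21, 19, 0, -2, 55, 613, 613, 615, 616, 2, 24, 4, 4, 3, 2, 0, 271, 355, 440]
15 [7, 32, 3, 1, 6, 2, 5, 0, 0, 0, 24, 579, 579, 580, 581, 0, -1, 1, 0, 6, 7, 158, 271, 362, 420]
30 [7, 29, 70, 71, 70, 1, 1, -2, 3, 0, 1, 542, 540, 544, 543, 4, 25, 0, 24, 5, -2, 154, 268, 360, 370]
45 [3, 70, 68, 69, 72, 2, 0, 1, 2, 0, 2, 69, 496, 496, 498, 1, 4, 3, -1, 2, 1, 150, 265, 311, 309]
60 [9, 22, 3, 0, 0, 3, 3, 0, 4, 2, 0, 69, 449, 451, 451, -3, 4, 4, 0, 1, 0, 149, 242, 241, 247]
75 [8, 21, 2, 1, 3, 0, 5, 0, 0, 0, 21, 0, 379, 384, 369, 2, 0, 2, 2, 0, 0, 152, 163, 165, -397]
90 [8, 99, 99, 1103, 7, -1, 29, 2, 4, 22, 24, 21, 20, 267, 23, 20, 23, 25, 20, -2, 12, 129, 164, -501, -471]
105 [9, 102, 92, 82, 0, 2, 2, 2, 4, 24, 123, 123, 124, 134, 23, 25, 20, 24, 19, 2, 36, 101, 77, -630, -636]
120 [1103, 102, 97, 77, 3, 5, 15, 15, 0, 19, 114, 121, 121, 124, 113, 22, 18, 23, 19, 4, 96, 88, -1, -784, -777]
135 [24, 99, 97, 70, -2, 0, 4, 4, 0, 25, 44, 123, 123, 124, 116, 27, 20, 22, 24, 1, 6, 13, 3, -775, -769]
150 [29, 99, 96, 9, 2, 26, 1, 0, 3, 22, 24, 46, 49, 45, 25, 18, 22, 20
[... 400 characters left out ...]
14, 6, 7, -776, -779]
225 [22, -1, 2, 1, -2, 1, 0, 0, 0, 0, -3, 0, 0, 4, 1, -2, 1, 2, 5, 2, 15, 5, 7, -777, -780]
240 [29, -1, 21, 18, 15, 32, 0, 0, 3, 0, 1, 6, 0, 0, 1, 2, 1, 0, 0, -1, 11, 7, 5, -774, -777]
255 [22, -1, 2, -2, 2, 2, -1, 19, 0, 2, 1, 0, 3, -2, 5, 4, 6, 5, 5, 13, 5, 6, 7, -778, -776]
270 [25, 3, 3, 17, 18, 13, 2, 1, 23, 31, 27, 0, 2, 2, 5, 23, 38, 43, 3, 15, 0, 9, 9, -773, -783]
285 [-789, -788, -777, -772, -771, -778, -780, -776, -783, -782, -775, -775, -786, -775, -783, -778, -771, -770, -778, -775, -777, -776, -776, -782, -783]
[[ 595.  140.    0.]
 [ 428. -214.    0.]
 [ 499. -367.    0.]
 [ 630. -234.    0.]
 [ 377.  311.    0.]
 [ 391. -413.    0.]
 [1012.  -74.    0.]]
```

View pics/top0z.png

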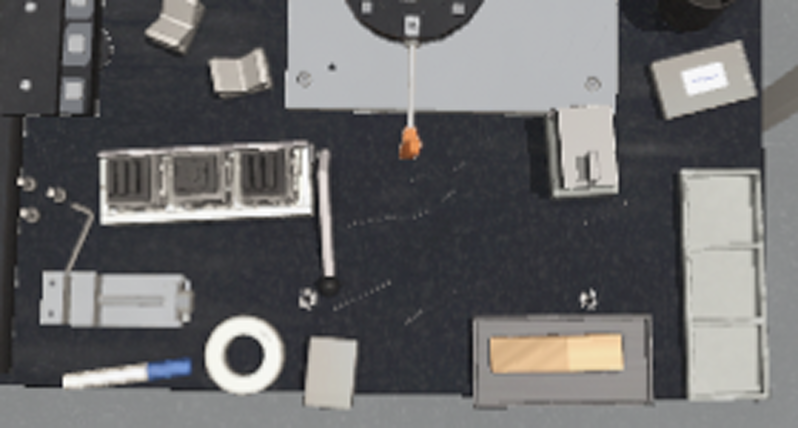

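View pics/side0z.png

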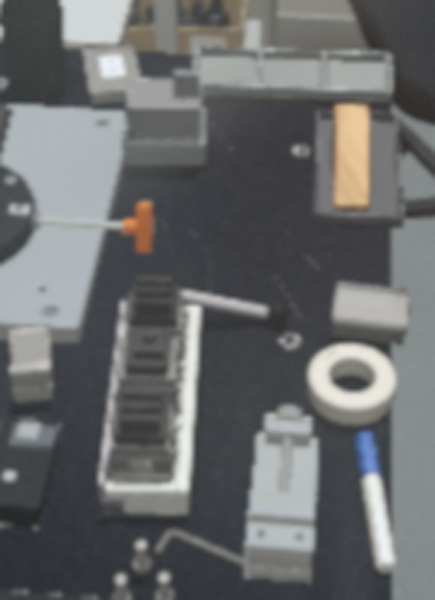

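```bash
cat > m.py <<'E'
from h import *
def rects(name,p,z,mask,roi,amin=60):
    c=cam(name); m=np.zeros(mask.shape,np.uint8); x0,y0,x1,y1=roi; m[y0:y1,x0:x1]=mask[y0:y1,x0:x1]*255
    m=cv2.morphologyEx(m,cv2.MORPH_CLOSE,np.ones((5,5)))
    for k in sorted(cv2.findContours(m,cv2.RETR_EXTERNAL,cv2.CHAIN_APPROX_NONE)[0],key=cv2.contourArea)[::-1][:3]:
        if cv2.contourArea(k)<amin: continue
        W=plane(c,k.reshape(-1,2),z)[:,:2].astype(np.float32)
        (cx,cy),(w,h),a=cv2.minAreaRect(W); print(roi,'z',z,'c',round(cx,1),round(cy,1),'size',round(w,1),round(h,1),'ang',round(a,2),'pix',k.reshape(-1,2).min(0),k.reshape(-1,2).max(0))
E
python3 - <<'E'
from m import *
p=cv2.imread('pics/top0.png'); hsv=cv2.cvtColor(p,cv2.COLOR_BGR2HSV)
H,S,V=[hsv[...,i].astype(int) for i in range(3)]
print('carrier');rects('top',p,30,(V>110)&(S<60),(150,185,234,225))
print('lever');rects('top',p,25,(V>90)&(S<60),(230,188,242,240),20)
print('ball');rects('top',p,12,(V<25),(225,230,245,246),10)
print('wedge');rects('top',p,44,(S>70)&(V>100),(280,250,355,285))
print('ttray');rects('top',p,12,(V>60),(280,240,355,290))
print('baytray');rects('top',p,16,(V>90),(353,195,392,283))
print('box');rects('top',p,72,(V>110),(308,170,345,215))
for y,x in [(200,200),(265,285),(240,375),(190,325),(235,210),(262,340)]: print(y,x,hsv[y,x])
E
```

```text
carrier
(150, 185, 234, 225) z 30 c 583.0 127.2 size 225.7 93.9 ang 89.02 pix [150 189] [233 224]
lever
(230, 188, 242, 240) z 25 c 561.7 15.0 size 119.4 13.7 ang 4.54 pix [230 192] [237 236]
ball
wedge
(280, 250, 355, 285) z 44 c 433.7 -203.5 size 32.1 120.6 ang 2.78 pix [292 257] [338 270]
ttray
(280, 240, 355, 290) z 12 c 429.1 -212.5 size 128.6 199.7 ang 0.95 pix [280 241] [354 289]
baytray
(353, 195, 392, 283) z 16 c 503.8 -361.0 size 102.5 237.9 ang 89.53 pix [353 195] [391 282]
box
(308, 170, 345, 215) z 72 c 626.8 -218.1 size 99.6 73.3 ang 1.04 pix [308 170] [336 208]
200 200 [ 17  25 145]
265 285 [120   9  27]
240 375 [ 30   9 201]
190 325 [ 17  11 204]
235 210 [113  38  54]
262 340 [ 10  10 151]
```

Run:
```python
from h import *
p=cv2.imread('pics/top0.png')
def z(n,x0,y0,x1,y1,f):
    q=cv2.resize(p[y0:y1,x0:x1],None,fx=f,fy=f,interpolation=cv2.INTER_CUBIC)
    for x in range(x0,x1,10): cv2.putText(q,str(x),((x-x0)*f,10),0,.35,(0,255,255)); cv2.line(q,((x-x0)*f,12),((x-x0)*f,18),(0,255,255))
    for y in range(y0,y1,10): cv2.putText(q,str(y),(0,(y-y0)*f+4),0,.35,(0,255,255)); cv2.line(q,(22,(y-y0)*f),(28,(y-y0)*f),(0,255,255))
    cv2.imwrite(n,q)
z('pics/za.png',148,180,248,248,8)
z('pics/zb.png',280,170,394,286,5)
```

```text
(no output)
```

View pics/za.png

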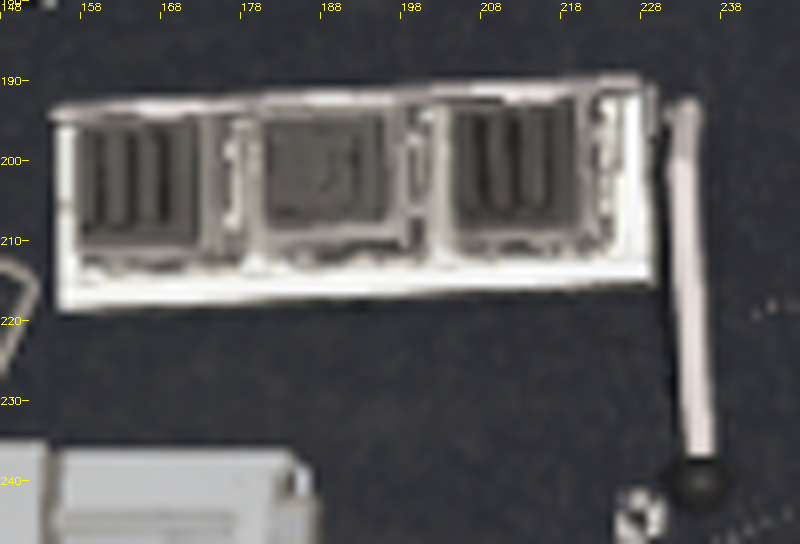

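View pics/zb.png

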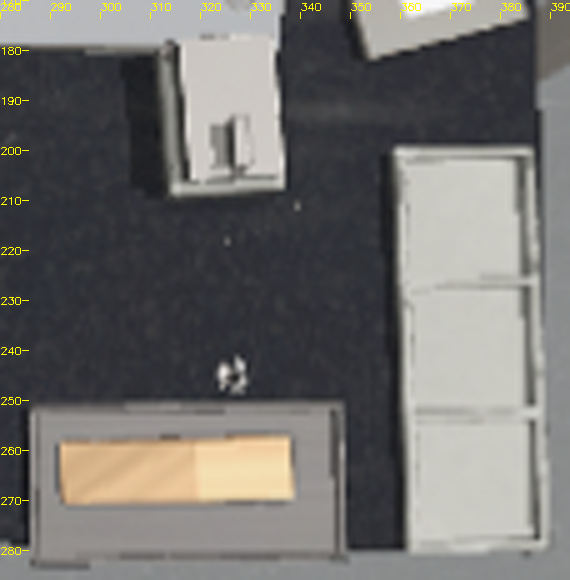

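Run:
```python
from h import *
c=cam('top')
def P(n,uv,z): print(n,z,plane(c,uv,z)[:,:2].round(1).tolist())
P('carfront',[[155.5,218.7],[229.5,215.2]],0)
P('carfront',[[155.5,218.7],[229.5,215.2]],24)
P('pallets top',[[164,202],[188.5,200.5],[212,199]],89)
P('ball',[[235.5,240]],12); P('lever bar',[[234,200],[234.5,220]],25)
P('wedge flat corners',[[319,257.7],[338.3,257.2],[338.7,269.8],[319,270]],44)
P('ttray',[[286.5,251.5],[348.7,250.5],[348.7,281.5],[286.5,282]],12)
P('bay',[[359,199.7],[386,199.5],[389,279.5],[361.5,280]],16)
P('box guard top',[[316,178],[336,177.5],[337,206],[317,207]],72)
P('fin',[[328,193],[328,203]],98)
```

```text
carfront 0 [[546.7, 233.9], [560.2, 28.8]]
carfront 24 [[544.9, 226.5], [558.2, 25.9]]
pallets top 89 [[583.3, 186.8], [588.2, 124.1], [593.1, 64.1]]
ball 12 [[492.0, 9.1]]
lever bar 25 [[599.5, 14.9], [545.4, 12.0]]
wedge flat corners 44 [[449.0, -214.2], [451.1, -264.8], [418.4, -266.0], [417.0, -214.5]]
ttray 12 [[463.6, -129.6], [469.2, -297.8], [386.2, -298.0], [382.1, -130.9]]
bay 16 [[607.7, -325.2], [609.6, -399.3], [393.3, -405.9], [391.0, -331.7]]
box guard top 72 [[655.2, -201.8], [657.5, -253.9], [582.9, -256.7], [579.3, -205.0]]
fin 98 [[612.5, -230.0], [587.1, -230.1]]
```

```bash
cat > t.py <<'E'
from h import *
def st():
    s=sense(); M=R.from_quat(s['ee_rot']).as_matrix()
    print('t',round(s['time_s'],2),'pos',np.round(s['eef_pos'],1),'grasp',np.round(np.array(s['eef_pos'])+59*M[:,0],1),'yaw_y',round(np.arctan2(M[1,1],M[0,1]),4),'xax',M[:,0].round(3),'q',np.round(s['joint_pos'],2),'F',np.round(s['wrist_force'],1),'w',round(s['width']*95,1))
    return s,M
def to(x,y,zg=None,yaw=None,n=None):
    "shift in tool axes for grasp point to world x,y,z mm; yaw = target direction of tool y in world"
    s,M=st(); t=0
    if yaw is not None:
        cur=np.arctan2(M[1,1],M[0,1]); t=(yaw-cur+np.pi/2)%np.pi-np.pi/2
        # positive rotation about world z = negative twist when tool x is down
        t=-t*np.sign(-M[2,0]) 
    g=np.array(s['eef_pos'])+59*M[:,0]
    d=np.array([x,y,g[2] if zg is None else zg])-g
    Mr=M@R.from_rotvec([t,0,0]).as_matrix()
    print('twist',round(t,4),'| shift before twist',(M.T@d/1000).round(4),'| after twist',(Mr.T@d/1000).round(4))
E
python3 -c "
from t import *
s,M=st(); print(M.round(3)); to(434,-250,None,0.045)
c=cam('top');print(plane(c,[[276,92]],267))"
```

```text
t 0.15 pos [202.9 591.  291.8] grasp [202.9 591.  232.8] yaw_y 1.2399 xax [-0.    -0.001 -1.   ] q [ 1.13  0.49  1.56  0.    1.09 -0.11] F [-0.7  0.3 -0.6] w 94.9
[[-0.     0.325  0.946]
 [-0.001  0.946 -0.325]
 [-1.    -0.001 -0.   ]]
t 0.15 pos [202.9 591.  291.8] grasp [202.9 591.  232.8] yaw_y 1.2399 xax [-0.    -0.001 -1.   ] q [ 1.13  0.49  1.56  0.    1.09 -0.11] F [-0.7  0.3 -0.6] w 94.9
twist 1.1949 | shift before twist [ 5.000e-04 -7.203e-01  4.917e-01] | after twist [5.000e-04 1.930e-01 8.505e-01]
[[806.57182535 -95.3719892  267.        ]]
```

```bash
python3 -m inch '{"translation":[[0,0,0],[0,0,0],[0,0,0],[0,0,0],[0,0,0],[0,0,0],[0,0,0],[0,0,0],[0,0,0],[0,0,0]],"twist":[0.1195,0.1195,0.1195,0.1195,0.1195,0.1195,0.1195,0.1195,0.1195,0.1195]}' 0.05 25
python3 -m inch '{"translation":[[0,0.028,0.028],[0,0.028,0.028],[0,0.028,0.028],[0,0.028,0.028],[0,0.028,0.028],[0,0.028,0.028],[0,0.028,0.028],[0,0.028,0.028],[0,0.028,0.028]],"twist":[0,0,0,0,0,0,0,0,0]}'
python3 -c "from t import *; to(434,-250,None,0.045)"
```

```text
time_s: 0.98
eef_pos: [203.0, 591.1, 292.0]
ee_rot: [0.49, 0.51, -0.49, 0.51]
wrist_force: [-0.1, 0.6, 0.3]
width: 0.524
time_s: 1.73
eef_pos: [467.2, 349.1, 292.2]
ee_rot: [0.489, 0.511, -0.489, 0.511]
wrist_force: [1.1, 0.8, 0.8]
width: 0.526
t 1.73 pos [467.2 349.1 292.2] grasp [467.2 349.1 233.2] yaw_y 0.045 xax [-0. -0. -1.] q [0.53 0.43 1.66 0.   1.05 0.48] F [1.1 0.8 0.8] w 50.0
twist 0.0 | shift before twist [ 0.     -0.0601  0.597 ] | after twist [ 0.     -0.0601  0.597 ]
```

```bash
python3 -m inch '{"translation":[[0,0.02,0.03],[0,0.02,0.03],[0,0.02,0.03],[0,0.02,0.03],[0,0,0]],"twist":[0,0,0,0,0]}'
python3 - <<'E'
from t import *
import pickle
s,M=st(); p,d=get_image('wrist'); cv2.imwrite('pics/w1.png',p); pickle.dump((s,d),open('pics/w1.pkl','wb'))
E
```

```text
time_s: 2.15
eef_pos: [554.4, 230.0, 291.8]
ee_rot: [0.49, 0.51, -0.49, 0.51]
wrist_force: [-0.5, -0.9, -0.4]
width: 0.525
t 2.15 pos [554.4 230.  291.8] grasp [554.4 230.  232.8] yaw_y 0.0409 xax [ 0.001 -0.001 -1.   ] q [ 0.28  0.46  1.62 -0.    1.06  0.24] F [-0.5 -0.9 -0.4] w 49.9
```

View pics/w1.png

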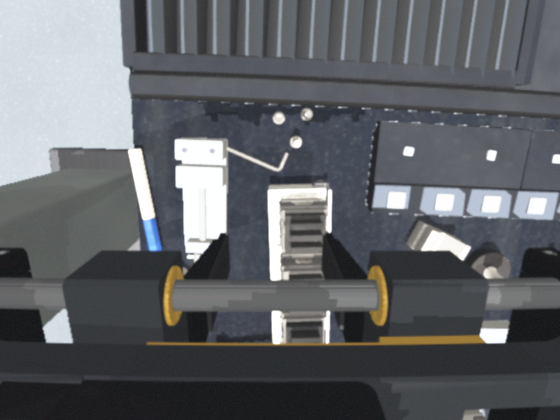

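Run:
```python
from t import *
import pickle
s,d=pickle.load(open('pics/w1.pkl','rb')); c=cam('wrist',s)
X=cloud(c,d)
print(X[225:240:3,290:320:6,2].round())
print(X[200:240:6,270:276:2,2].round(), X[186:200:3,300,2].round())
print(plane(c,[[268,187],[329,184],[270,230],[273,330]],30)[:,:2].round(1), plane(c,[[302,226]],89).round(1))
p=cv2.imread('pics/w1.png'); cv2.imwrite('pics/w1z.png',cv2.resize(p[170:350,230:370],None,fx=4,fy=4,interpolation=cv2.INTER_CUBIC))
```

```text
[[386.  86.  86.  86.  85.]
 [ 71.  86.  87.  86.  86.]
 [ 73.  77.  76.  77.  78.]
 [ 72.  87.  86.  85.  85.]
 [ 72.  88.  89.  88.  88.]]
[[32. 31. 32.]
 [31. 31. 30.]
 [32. 30. 31.]
 [30. 31. 31.]
 [32. 31. 32.]
 [30. 31. 32.]
 [31. 32. 32.]] [19. 32. 31. 24. 29.]
[[546.9 226.4]
 [612.  232.4]
 [550.8 177.9]
 [559.2  50.4]] [[580.3 203.3  89. ]]
```

View pics/w1z.png

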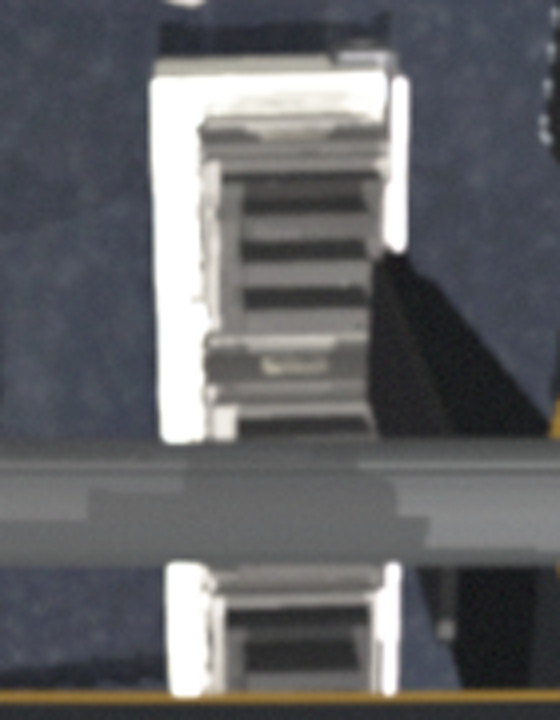

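```bash
python3 -m inch '{"translation":[[0,-0.012,0.04],[0,-0.012,0.04],[0,-0.012,0.04],[0,-0.012,0.04],[0,-0.012,0.04],[0,-0.012,0.04],[0,-0.012,0.04],[0,-0.012,0.04],[0,0,0.04],[0,0,0.04],[0,0,0]],"twist":[0,0,0,0,0,0,0,0,0,0,0]}'
python3 -c "
from t import *
import pickle
s,M=st(); p,d=get_image('wrist'); cv2.imwrite('pics/w2.png',p); pickle.dump((s,d),open('pics/w2.pkl','wb'))
to(435,-250,36,0.04)"
```

```text
time_s: 3.12
eef_pos: [473.9, -173.3, 292.2]
ee_rot: [0.489, 0.51, -0.49, 0.511]
wrist_force: [-0.9, 0.4, -0.6]
width: 0.528
t 3.12 pos [ 473.9 -173.3  292.2] grasp [ 474.  -173.4  233.2] yaw_y 0.0417 xax [ 0.001 -0.001 -1.   ] q [-0.48  0.32  1.85 -0.    0.97 -0.52] F [-0.9  0.4 -0.6] w 50.1
t 3.17 pos [ 473.6 -170.8  292. ] grasp [ 473.6 -170.8  233. ] yaw_y 0.0415 xax [ 0.  0. -1.] q [-0.48  0.32  1.85  0.    0.97 -0.52] F [-0.9  0.4 -0.5] w 49.8
twist 0.0015 | shift before twist [ 0.197  -0.0418  0.0775] | after twist [ 0.197  -0.0417  0.0776]
```

View pics/w2.png

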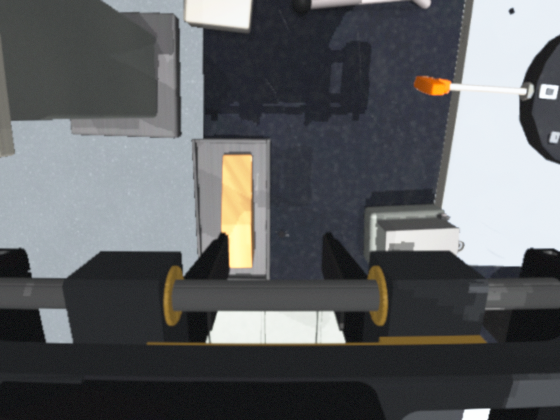

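```bash
python3 - <<'E'
from m import *
import pickle
s,d=pickle.load(open('pics/w2.pkl','rb')); c=cam('wrist',s)
p=cv2.imread('pics/w2.png'); hsv=cv2.cvtColor(p,cv2.COLOR_BGR2HSV)
m=((hsv[...,1]>70)&(hsv[...,2]>100)).astype(np.uint8); m[:140]=0;m[290:]=0;m[:,:205]=0;m[:,275:]=0
k=max(cv2.findContours(m,0,1)[0],key=cv2.contourArea); print(cv2.boundingRect(k))
W=plane(c,k.reshape(-1,2),44)[:,:2]
t=W[W[:,1]<-215]; print('flat part bounds',t.min(0),t.max(0))
for y in (-220,-235,-250): 
    q=W[abs(W[:,1]-y)<8]; print(y,q[:,0].min().round(1),q[:,0].max().round(1))
print(W[:,1].max(),W[:,1].min())
# tray
print(plane(c,[[194,141],[270,139],[270,275]],12).round(1))
E
python3 -c "from t import *;to(435,-250,36,0.04)"
```

```text
(221, 154, 33, 114)
flat part bounds [ 418.33539454 -265.69471542] [ 453.10161485 -215.26381131]
-220 418.3 452.6
-235 422.6 453.0
-250 425.9 453.1
-141.22048963062005 -265.6947154165428
[[ 383.7 -133.1   12. ]
 [ 466.5 -127.6   12. ]
 [ 472.7 -289.3   12. ]]
t 3.17 pos [ 473.6 -170.8  292. ] grasp [ 473.6 -170.8  233. ] yaw_y 0.0415 xax [ 0.  0. -1.] q [-0.48  0.32  1.85  0.    0.97 -0.52] F [-0.9  0.4 -0.5] w 49.8
twist 0.0015 | shift before twist [ 0.197  -0.0418  0.0775] | after twist [ 0.197  -0.0417  0.0776]
```

```bash
python3 -m inch '{"translation":[[0,-0.0203,0.039],[0,-0.0203,0.039],[0.03,0,0],[0.03,0,0],[0.03,0,0],[0.03,0,0],[0.03,0,0],[0.03,0,0],[0.017,0,0],[0,0,0],[0,0,0]],"twist":[0,0,0,0,0,0,0,0,0,0,0]}'
python3 -c "from t import *;to(436,-250,36,0.04)"
python3 -m inch '{"translation":[[0,0,0],[0,0,0],[0,0,0],[0,0,0],[0,0,0],[0,0,0]],"twist":[0,0,0,0,0,0]}' -1 25
python3 -c "from t import *;to(436,-250,36,0.04)"
```

```text
time_s: 4.08
eef_pos: [438.7, -243.0, 95.0]
ee_rot: [0.488, 0.512, -0.488, 0.511]
wrist_force: [-0.5, -0.3, -0.1]
width: 0.527
t 4.08 pos [ 438.7 -243.    95. ] grasp [ 438.7 -242.9   36. ] yaw_y 0.0464 xax [-0.002  0.001 -1.   ] q [-0.64  0.62  2.03  0.    0.49 -0.68] F [-0.5 -0.3 -0.1] w 50.1
twist 0.0064 | shift before twist [-0.    -0.003  0.007] | after twist [-0.     -0.0029  0.007 ]
time_s: 4.58
eef_pos: [438.8, -244.3, 96.3]
ee_rot: [0.489, 0.511, -0.489, 0.512]
wrist_force: [0.2, 2.1, 9.4]
width: 0.337
t 4.58 pos [ 438.8 -244.3   96.3] grasp [ 438.9 -244.4   37.3] yaw_y 0.0447 xax [ 0.001 -0.001 -1.   ] q [-0.64  0.62  2.03  0.    0.49 -0.68] F [0.2 2.1 9.4] w 32.0
twist 0.0047 | shift before twist [ 0.0013 -0.0031  0.0055] | after twist [ 0.0013 -0.0031  0.0055]
```

```bash
python3 -m inch '{"translation":[[0,0,0],[0,0,0],[0,0,0.004],[0,0,0.004],[0,0,0],[0,0,0]],"twist":[0,0,0,0,0,0]}' -0.1
python3 -m inch '{"translation":[[0,0,0],[0,0,0],[0,0,0],[0,0,0],[-0.02,0,0],[-0.03,0,0],[-0.03,0,0],[0,0,0]],"twist":[0,0,0,0,0,0,0,0]}' -1 30
python3 -c "
from t import *
import pickle
# target grip carrier (-60,-165) start beyond lever
th=.07;c=np.array([588,128]);Rm=np.array([[np.cos(th),-np.sin(th)],[np.sin(th),np.cos(th)]])
for y in (-240,-132,-130): print(y,c+Rm@[-60,y])
s,M=st(); p,d=get_image('wrist'); cv2.imwrite('pics/w3.png',p)
x,y=c+Rm@[-60,-240]; to(x,y,None,th)"
```

```text
time_s: 5.08
eef_pos: [438.9, -252.7, 95.1]
ee_rot: [0.489, 0.511, -0.489, 0.511]
wrist_force: [-0.4, -0.5, -0.4]
width: 0.45
time_s: 5.75
eef_pos: [440.0, -253.0, 179.5]
ee_rot: [0.489, 0.509, -0.488, 0.513]
wrist_force: [0.9, -0.4, -0.6]
width: 0.339
-240 [ 544.93322335 -115.6088109 ]
-132 [537.37939583  -7.87330287]
-130 [537.23951014  -5.87820087]
t 5.75 pos [ 440.  -253.   179.5] grasp [ 440.3 -253.2  120.5] yaw_y 0.0453 xax [ 0.005 -0.004 -1.   ] q [-0.65  0.48  1.96  0.    0.69 -0.7 ] F [ 0.9 -0.4 -0.6] w 32.2
t 5.8 pos [ 439.5 -252.6  177.4] grasp [ 439.8 -252.8  118.4] yaw_y 0.0452 xax [ 0.004 -0.003 -1.   ] q [-0.65  0.48  1.97  0.    0.69 -0.7 ] F [-1.2 -0.4 -1.7] w 32.1
twist -0.0248 | shift before twist [ 0.      0.1113 -0.1323] | after twist [ 0.      0.1145 -0.1295]
```

View pics/w3.png

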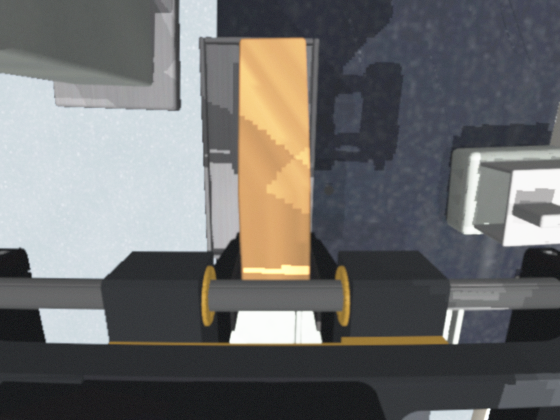

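```bash
python3 -m inch '{"translation":[[0,0.0229,-0.026],[0,0.0229,-0.026],[0,0.0229,-0.026],[0,0.0229,-0.026],[0,0.0229,-0.026],[0.03,0,0],[0.03,0,0],[0.02,0,0],[0,0,0],[0,0,0]],"twist":[-0.025,0,0,0,0,0,0,0,0,0]}'
python3 -c "
from t import *
to(544.9,-115.6,32.2,.07)
p,d=get_image('wrist'); cv2.imwrite('pics/w4.png',p)
p,d=get_image('top'); cv2.imwrite('pics/t4.png',cv2.resize(p[170:290,150:350],None,fx=4,fy=4))
"
```

```text
time_s: 6.63
eef_pos: [544.1, -114.8, 93.7]
ee_rot: [0.482, 0.518, -0.483, 0.516]
wrist_force: [-0.4, -0.5, -2.0]
width: 0.335
t 6.63 pos [ 544.1 -114.8   93.7] grasp [ 543.9 -114.8   34.7] yaw_y 0.0701 xax [-0.003  0.001 -1.   ] q [-0.33  0.67  1.89  0.    0.58 -0.4 ] F [-0.4 -0.5 -2. ] w 31.8
twist 0.0001 | shift before twist [0.0025 0.0009 0.0009] | after twist [0.0025 0.0009 0.0009]
```

View pics/w4.png

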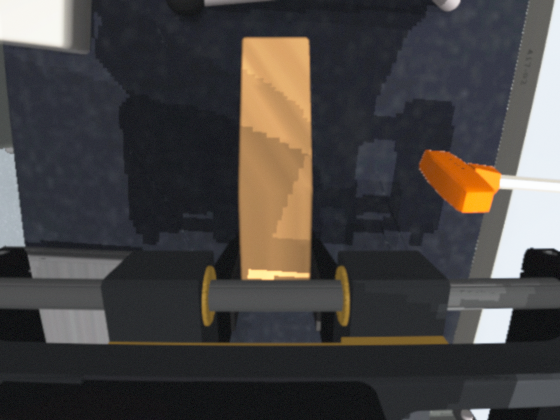

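View pics/t4.png

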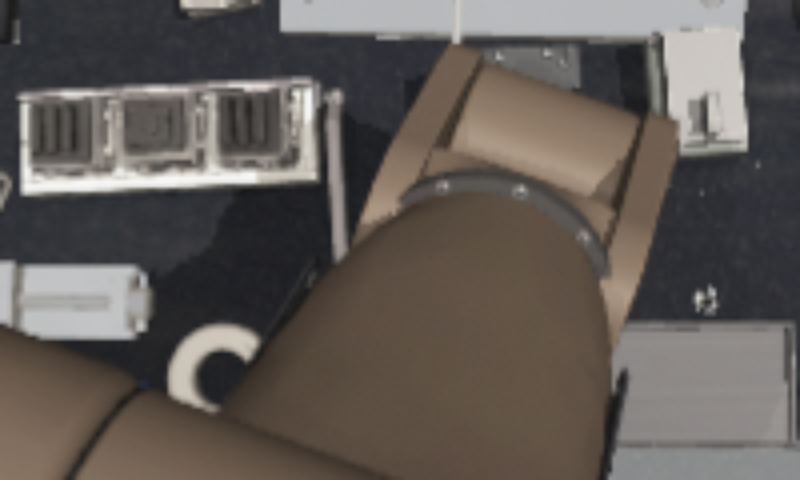

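```bash
python3 -m inch '{"translation":[[0.0025,0.0009,0],[0,0,0],[0,0,-0.015],[0,0,-0.015],[0,0,-0.015],[0,0,-0.015]],"twist":[0,0,0,0,0,0]}'
python3 -c "
from t import *
to(537.6,-10.9,32.2,.07)"
python3 -m inch '{"translation":[[0,0,-0.015],[0,0,-0.015],[0,0,-0.013],[0,0,0],[0,0,0]],"twist":[0,0,0,0,0]}'
python3 -c "
from t import *
to(537.6,-10.9,32.2,.07)
p,d=get_image('wrist'); cv2.imwrite('pics/w5.png',p)
p,d=get_image('side'); cv2.imwrite('pics/s5.png',cv2.resize(p[150:350,200:345],None,fx=3,fy=3))
"
```

```text
time_s: 7.23
eef_pos: [543.0, -56.6, 93.8]
ee_rot: [0.483, 0.515, -0.482, 0.519]
wrist_force: [1.4, -12.8, -5.5]
width: 0.335
t 7.23 pos [543.  -56.6  93.8] grasp [543.3 -56.8  34.8] yaw_y 0.0699 xax [ 0.005 -0.003 -1.   ] q [-0.22  0.66  1.92 -0.    0.55 -0.29] F [  1.4 -12.8  -5.5] w 31.8
twist -0.0001 | shift before twist [ 0.0024 -0.0025 -0.0461] | after twist [ 0.0024 -0.0025 -0.0461]
time_s: 7.65
eef_pos: [538.1, -11.7, 92.9]
ee_rot: [0.482, 0.518, -0.482, 0.517]
wrist_force: [-0.9, 5.4, -1.8]
width: 0.336
t 7.65 pos [538.1 -11.7  92.9] grasp [538.1 -11.6  33.9] yaw_y 0.0709 xax [-0.001  0.001 -1.   ] q [-0.14  0.66  1.94  0.    0.54 -0.22] F [-0.9  5.4 -1.8] w 31.9
twist 0.0009 | shift before twist [ 0.0017 -0.0004 -0.0008] | after twist [ 0.0017 -0.0004 -0.0008]
```

View pics/w5.png

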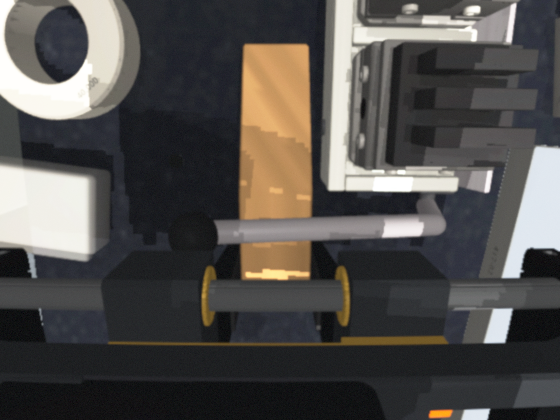

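View pics/s5.png

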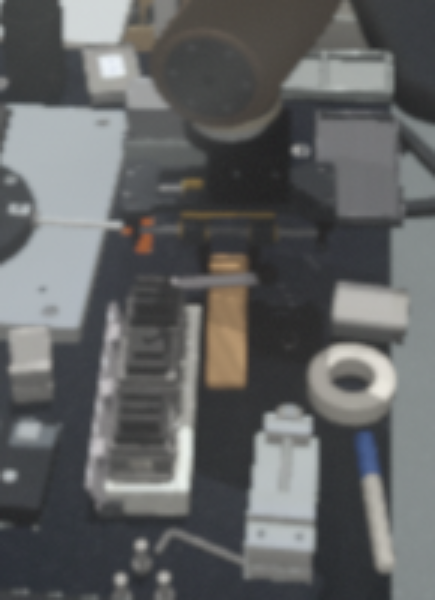

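```bash
python3 -c "
from t import *
s,M=st();c=cam('wrist',s);print(plane(c,[[276,231],[276,44]],45).round(1),plane(c,[[276,44]],8).round(1))"
python3 -m inch '{"translation":[[0.0017,0,0],[0,0,0],[0,0,0]],"twist":[0,0,0]}'
python3 -m inch '{"translation":[[0,0,0],[0,0,0],[0,0,0],[0,0,0]],"twist":[0,0,0,0]}' 0
python3 -c "
from t import *
to(537.6,-10.9,32.2,.07)
p,d=get_image('wrist'); cv2.imwrite('pics/w6.png',p)"
```

```text
t 7.75 pos [538.2 -12.3  92.8] grasp [538.1 -12.3  33.8] yaw_y 0.07 xax [-0.001  0.001 -1.   ] q [-0.15  0.66  1.94  0.    0.54 -0.22] F [-1.4  5.3 -1.6] w 31.8
[[537.    8.7  45. ]
 [531.6  85.   45. ]] [[531.1  92.2   8. ]]
time_s: 8.0
eef_pos: [538.3, -12.9, 91.0]
ee_rot: [0.482, 0.517, -0.482, 0.517]
wrist_force: [-1.1, -1.8, -1.1]
width: 0.337
time_s: 8.33
eef_pos: [538.7, -12.4, 91.2]
ee_rot: [0.482, 0.517, -0.482, 0.517]
wrist_force: [0.3, 0.0, 0.6]
width: 0.496
t 8.33 pos [538.7 -12.4  91.2] grasp [538.7 -12.4  32.2] yaw_y 0.0699 xax [ 0.001 -0.    -1.   ] q [-0.15  0.66  1.94  0.    0.54 -0.22] F [0.3 0.  0.6] w 47.1
twist -0.0001 | shift before twist [-0.     -0.001  -0.0016] | after twist [-0.     -0.001  -0.0016]
```

View pics/w6.png

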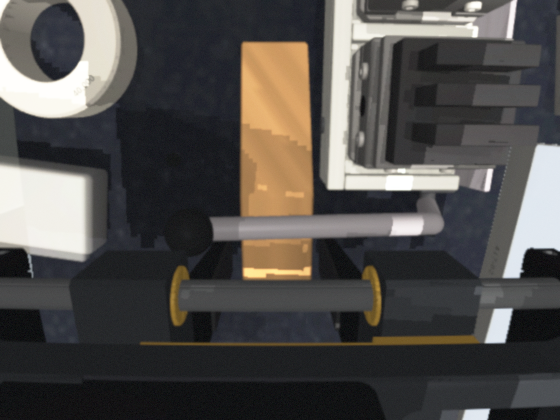

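```bash
python3 -m inch '{"translation":[[-0.03,0,0],[-0.035,0,0],[-0.035,0,0],[-0.035,0,0],[0,0,0]],"twist":[0,0,0,0,0]}' 0.4
python3 -c "
from t import *
to(592.3,66.1,62,.07)
import pickle
s,M=st();p,d=get_image('wrist'); cv2.imwrite('pics/w7.png',p); pickle.dump((s,d),open('pics/w7.pkl','wb'))"
```

```text
time_s: 8.8
eef_pos: [540.1, -12.5, 232.0]
ee_rot: [0.484, 0.515, -0.48, 0.52]
wrist_force: [0.5, -0.8, 0.1]
width: 0.691
t 8.8 pos [540.1 -12.5 232. ] grasp [540.6 -12.5 173. ] yaw_y 0.0702 xax [ 0.009 -0.001 -1.   ] q [-0.15  0.44  1.84  0.    0.85 -0.22] F [ 0.5 -0.8  0.1] w 65.6
twist 0.0002 | shift before twist [ 0.1114  0.056  -0.075 ] | after twist [ 0.1114  0.056  -0.075 ]
t 8.8 pos [540.1 -12.5 232. ] grasp [540.6 -12.5 173. ] yaw_y 0.0702 xax [ 0.009 -0.001 -1.   ] q [-0.15  0.44  1.84  0.    0.85 -0.22] F [ 0.5 -0.8  0.1] w 65.6
```

View pics/w7.png

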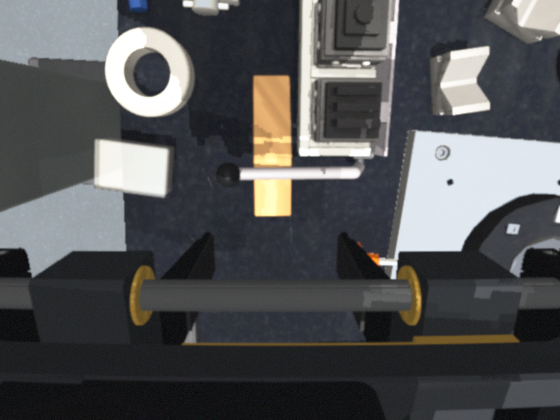

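Run:
```python
from t import *
import pickle
s,d=pickle.load(open('pics/w7.pkl','rb'))
p=cv2.imread('pics/w7.png'); q=cv2.resize(p[0:180,280:420],None,fx=4.2,fy=4.2,interpolation=cv2.INTER_CUBIC)
for i in range(0,140,20): cv2.putText(q,str(280+i),(int(i*4.2),10),0,.4,(0,255,255))
for i in range(0,180,20): cv2.putText(q,str(i),(0,int(i*4.2)+4),0,.4,(0,255,255))
cv2.imwrite('pics/w7z.png',q[:600*2])
X=cloud(cam('wrist',s),d); 
m=(X[...,2]>80)&(X[...,2]<100)&(X[...,0]>540)&(X[...,0]<640)&(X[...,1]>30)&(X[...,1]<100)
print(X[m][:,:2].min(0),X[m][:,:2].max(0),X[m].mean(0))
```

```text
[576.49973195  52.70678055] [608.26979458  82.31158199] [591.65854979  67.72024417  87.61977853]
```

View pics/w7z.png

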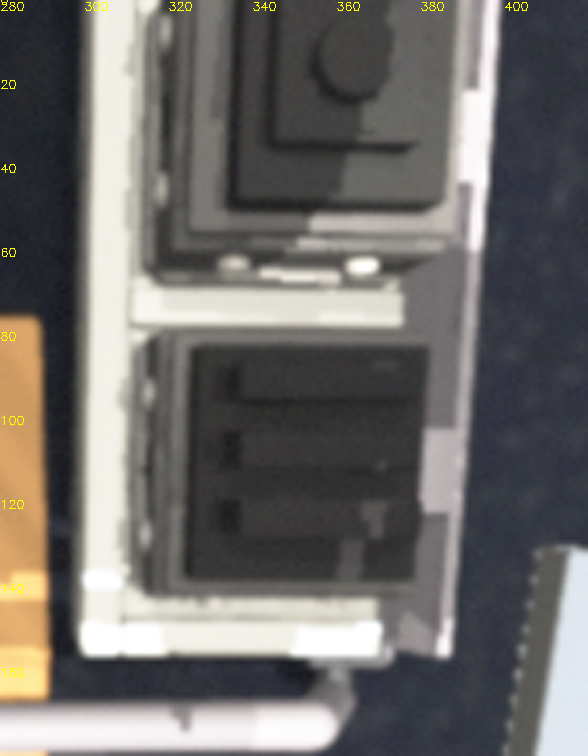

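```bash
python3 -m inch '{"translation":[[0,0.028,-0.038],[0,0.028,-0.038],[0,0,0],[0.03,0,0],[0.03,0,0],[0.03,0,0],[0,0,0],[0,0,0]],"twist":[0,0,0,0,0,0,0,0]}' 0.4 40
python3 -c "
from t import *
to(592.3,67.3,62,.07)"
```

```text
time_s: 9.52
eef_pos: [582.7, 58.0, 134.1]
ee_rot: [0.482, 0.518, -0.483, 0.517]
wrist_force: [3.0, 0.1, -1.0]
width: 0.698
t 9.52 pos [582.7  58.  134.1] grasp [582.6  58.   75.1] yaw_y 0.0701 xax [-0.002  0.    -1.   ] q [-0.01  0.64  1.8   0.    0.71 -0.08] F [ 3.   0.1 -1. ] w 66.3
twist 0.0001 | shift before twist [ 0.0131  0.0104 -0.0086] | after twist [ 0.0131  0.0104 -0.0086]
```

```bash
python3 -m inch '{"translation":[[-0.016,0.005,-0.004],[0,0.0054,-0.0046],[0,0,0],[0.014,0,0],[0.015,0,0],[0,0,0],[0,0,0]],"twist":[0,0,0,0,0,0,0]}'
python3 -c "
from t import *
to(592.3,67.3,62,.07)"
python3 -m inch '{"translation":[[0,0,0],[0,0,0],[0,0,0],[0,0,0],[0,0,0]],"twist":[0,0,0,0,0]}' -1 40
python3 -c "
from t import *
to(592.3,67.3,62,.07)
p,d=get_image('wrist'); cv2.imwrite('pics/w8.png',p)"
```

```text
time_s: 10.1
eef_pos: [592.2, 67.3, 122.2]
ee_rot: [0.482, 0.518, -0.483, 0.517]
wrist_force: [-0.7, -0.7, 0.5]
width: 0.702
t 10.1 pos [592.2  67.3 122.2] grasp [592.1  67.3  63.2] yaw_y 0.0701 xax [-0.002  0.    -1.   ] q [ 0.    0.66  1.78  0.    0.7  -0.07] F [-0.7 -0.7  0.5] w 66.7
twist 0.0001 | shift before twist [0.0012 0.0002 0.0001] | after twist [0.0012 0.0002 0.0001]
time_s: 10.52
eef_pos: [592.6, 67.3, 123.6]
ee_rot: [0.482, 0.517, -0.482, 0.517]
wrist_force: [-3.4, -1.0, 6.3]
width: 0.51
t 10.52 pos [592.6  67.3 123.6] grasp [592.6  67.3  64.6] yaw_y 0.0701 xax [-0.  0. -1.] q [ 0.    0.66  1.78  0.    0.7  -0.07] F [-3.4 -1.   6.3] w 48.5
twist 0.0001 | shift before twist [ 0.0026 -0.0003  0.    ] | after twist [ 0.0026 -0.0003  0.    ]
```

View pics/w8.png

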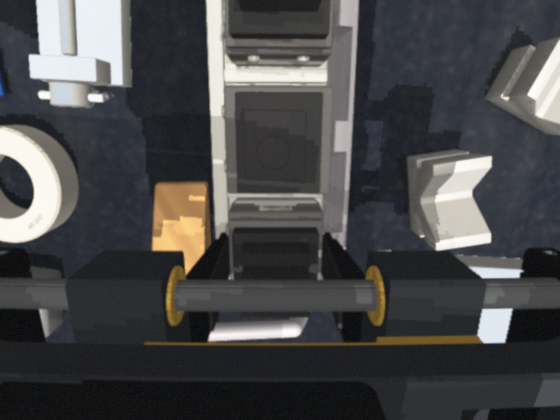

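```bash
python3 -m inch '{"translation":[[-0.01,0,0],[-0.015,0,0],[-0.025,0,0],[-0.03,0,0],[-0.03,0,0],[0,0,0]],"twist":[0,0,0,0,0,0]}'
python3 -c "
from t import *
to(571.4,-363.3,46,.031)
p,d=get_image('wrist'); cv2.imwrite('pics/w9.png',p)"
```

```text
time_s: 11.07
eef_pos: [594.3, 67.5, 238.7]
ee_rot: [0.484, 0.515, -0.48, 0.519]
wrist_force: [1.0, -0.6, -5.5]
width: 0.511
t 11.07 pos [594.3  67.5 238.7] grasp [594.8  67.5 179.7] yaw_y 0.0701 xax [ 0.008  0.    -1.   ] q [ 0.    0.51  1.69  0.    0.93 -0.07] F [ 1.  -0.6 -5.5] w 48.5
twist 0.0391 | shift before twist [ 0.1334 -0.0546  0.428 ] | after twist [ 0.1334 -0.0378  0.4299]
```

View pics/w9.png

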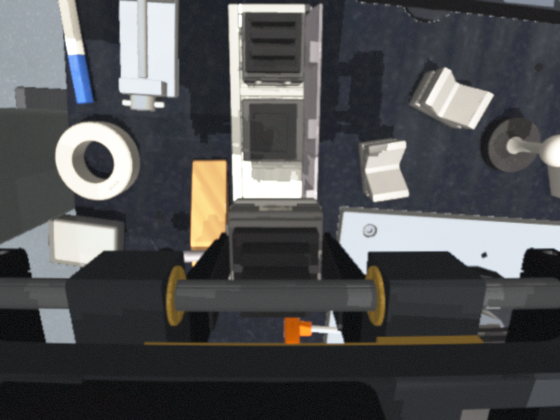

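```bash
python3 -m inch '{"translation":[[0,-0.0032,0.0358],[0,-0.0032,0.0358],[0,-0.0032,0.0358],[0,-0.0032,0.0358],[0,-0.0032,0.0358],[0,-0.0032,0.0358],[0,-0.0032,0.0358],[0,-0.0032,0.0358],[0,-0.0032,0.0358],[0,-0.0032,0.0358],[0,-0.0032,0.0358],[0,-0.0032,0.0358]],"twist":[0.039,0,0,0,0,0,0,0,0,0,0,0]}'
python3 -m inch '{"translation":[[0,0,0],[0,0,0],[0,0,0]],"twist":[0,0,0]}'
python3 -c "
from t import *
to(571.4,-363.3,46,.031)
p,d=get_image('wrist'); cv2.imwrite('pics/w10.png',p)"
```

```text
time_s: 12.12
eef_pos: [568.2, -364.7, 230.6]
ee_rot: [0.492, 0.509, -0.492, 0.506]
wrist_force: [0.9, -0.5, -6.1]
width: 0.511
time_s: 12.37
eef_pos: [568.5, -362.9, 230.9]
ee_rot: [0.492, 0.509, -0.492, 0.506]
wrist_force: [1.0, -0.1, -6.7]
width: 0.509
t 12.37 pos [ 568.5 -362.9  230.9] grasp [ 568.4 -362.8  171.9] yaw_y 0.0303 xax [-0.002  0.002 -1.   ] q [-0.67  0.62  1.49  0.    1.03 -0.7 ] F [ 1.  -0.1 -6.7] w 48.3
twist -0.0007 | shift before twist [0.1259 0.0033 0.0009] | after twist [0.1259 0.0033 0.0009]
```

View pics/w10.png

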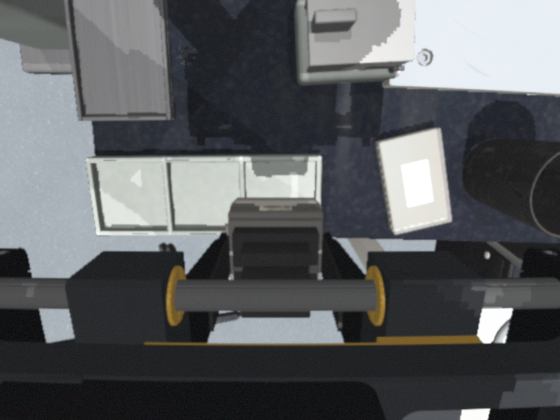

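```bash
python3 -c "
from t import *
s,M=st();c=cam('wrist',s);print(plane(c,[[88,157],[321,155],[97,234],[166,158],[243,157]],16).round(1))
print(plane(c,[[300,88],[411,83]],0).round(1),plane(c,[[316,18],[356,18]],98).round(1))"
```

```text
t 12.42 pos [ 568.9 -362.4  231.5] grasp [ 568.7 -362.3  172.5] yaw_y 0.0313 xax [-0.002  0.002 -1.   ] q [-0.67  0.62  1.49  0.    1.03 -0.7 ] F [-0.4  0.7 -6.1] w 49.1
[[ 394.3 -332.6   16. ]
 [ 608.9 -324.5   16. ]
 [ 395.3 -407.8   16. ]
 [ 467.3 -331.6   16. ]
 [ 538.  -328.6   16. ]]
[[ 588.  -265.7    0. ]
 [ 689.8 -257.4    0. ]] [[ 589.6 -232.2   98. ]
 [ 614.2 -231.2   98. ]]
```

```bash
python3 -m inch '{"translation":[[0,0.0037,0.001],[0.03,0,0],[0.03,0,0],[0.03,0,0],[0.02,0,0],[0,0,0],[0,0,0],[0,0,0]],"twist":[-0.003,0,0,0,0,0,0,0]}'
python3 -c "
from t import *
to(572.2,-363.6,47,.034)"
```

```text
time_s: 13.08
eef_pos: [573.8, -364.1, 124.5]
ee_rot: [0.491, 0.508, -0.491, 0.509]
wrist_force: [0.8, -0.6, -6.6]
width: 0.515
t 13.08 pos [ 573.8 -364.1  124.5] grasp [ 573.9 -364.1   65.5] yaw_y 0.0349 xax [ 0.002 -0.001 -1.   ] q [-0.66  0.75  1.56  0.    0.83 -0.7 ] F [ 0.8 -0.6 -6.6] w 48.9
twist 0.0009 | shift before twist [ 0.0185 -0.0017 -0.0006] | after twist [ 0.0185 -0.0017 -0.0006]
```

```bash
python3 -m inch '{"translation":[[0.009,-0.0015,0],[0.0095,0,0],[0,0,0],[0,0,0]],"twist":[0,0,0,0]}'
python3 -c "
from t import *
to(572.2,-363.6,47,.034)
p,d=get_image('wrist'); cv2.imwrite('pics/w11.png',p)"
```

```text
time_s: 13.42
eef_pos: [571.6, -364.4, 104.8]
ee_rot: [0.492, 0.508, -0.491, 0.509]
wrist_force: [1.5, 0.1, -4.1]
width: 0.508
t 13.42 pos [ 571.6 -364.4  104.8] grasp [ 571.7 -364.5   45.8] yaw_y 0.0339 xax [ 0.001 -0.001 -1.   ] q [-0.66  0.77  1.57  0.    0.8  -0.7 ] F [ 1.5  0.1 -4.1] w 48.3
twist -0.0001 | shift before twist [-0.0012  0.0005 -0.0008] | after twist [-0.0012  0.0005 -0.0008]
```

View pics/w11.png

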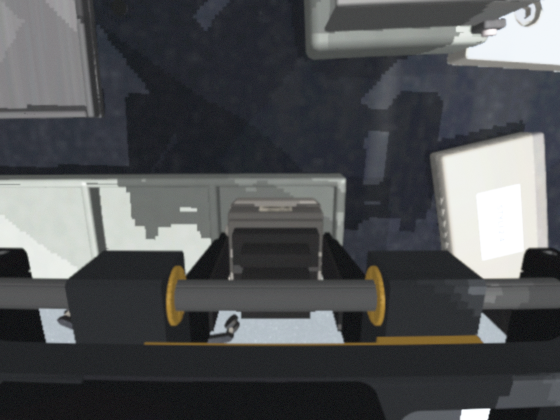

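```bash
python3 -m inch '{"translation":[[0.001,0,0],[0,0,0],[0,0,0],[-0.03,0,0],[-0.03,0,0],[-0.03,0,0],[-0.03,0,0],[0,0,0]],"twist":[0,0,0,0,0,0,0,0]}' 0.3
python3 -c "
from t import *
to(588.2,129.3,62,.07)
p,d=get_image('wrist'); cv2.imwrite('pics/w12.png',p)
p,d=get_image('top'); cv2.imwrite('pics/t12.png',cv2.resize(p[170:290,150:400],None,fx=3,fy=3))"
```

```text
time_s: 14.13
eef_pos: [572.6, -365.1, 230.0]
ee_rot: [0.492, 0.505, -0.491, 0.512]
wrist_force: [0.6, 0.4, 0.1]
width: 0.65
t 14.13 pos [ 572.6 -365.1  230. ] grasp [ 573.1 -365.4  171. ] yaw_y 0.0342 xax [ 0.007 -0.005 -1.   ] q [-0.66  0.63  1.48  0.    1.02 -0.7 ] F [0.6 0.4 0.1] w 61.8
twist -0.0358 | shift before twist [ 0.1064  0.0313 -0.4946] | after twist [ 0.1064  0.049  -0.4931]
```

View pics/w12.png

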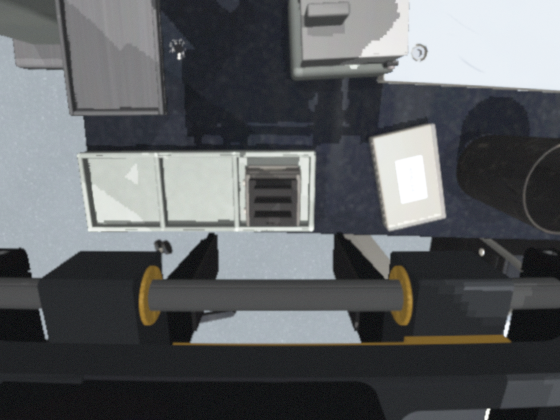

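View pics/t12.png

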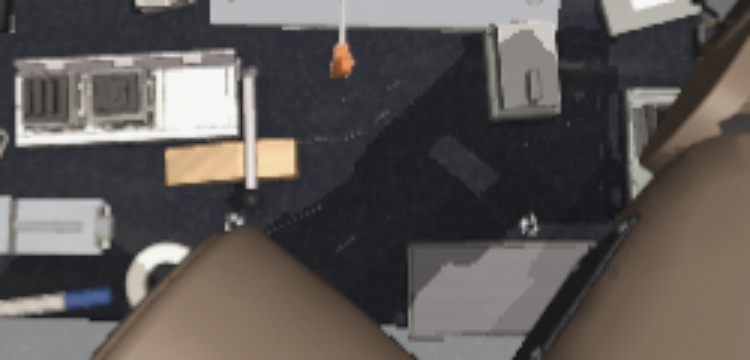

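```bash
python3 -m inch '{"translation":[[0,0.0041,-0.0405],[0,0.0041,-0.0405],[0,0.0041,-0.0405],[0,0.0041,-0.0405],[0,0.0041,-0.0405],[0,0.0041,-0.0405],[0,0.0041,-0.0405],[0,0.0041,-0.0405],[0,0.0041,-0.0405],[0,0.0041,-0.0405],[0,0.0041,-0.0405],[0,0.0041,-0.0405]],"twist":[-0.0358,0,0,0,0,0,0,0,0,0,0,0]}' 0.4
python3 -m inch '{"translation":[[0,0,-0.007],[0,0,0],[0,0,0]],"twist":[0,0,0]}'
python3 -c "
from t import *
to(588.2,129.3,62,.07)
p,d=get_image('wrist'); cv2.imwrite('pics/w13.png',p)"
```

```text
time_s: 15.23
eef_pos: [587.3, 125.9, 222.2]
ee_rot: [0.482, 0.518, -0.483, 0.517]
wrist_force: [-0.3, 0.2, 0.2]
width: 0.701
time_s: 15.48
eef_pos: [587.1, 130.8, 222.4]
ee_rot: [0.481, 0.518, -0.483, 0.517]
wrist_force: [0.3, -0.5, -0.8]
width: 0.703
t 15.48 pos [587.1 130.8 222.4] grasp [587.  130.8 163.4] yaw_y 0.0709 xax [-0.002 -0.    -1.   ] q [ 0.11  0.53  1.69 -0.    0.92  0.04] F [ 0.3 -0.5 -0.8] w 66.8
twist 0.0009 | shift before twist [0.1014 0.0013 0.0015] | after twist [0.1014 0.0013 0.0015]
```

View pics/w13.png

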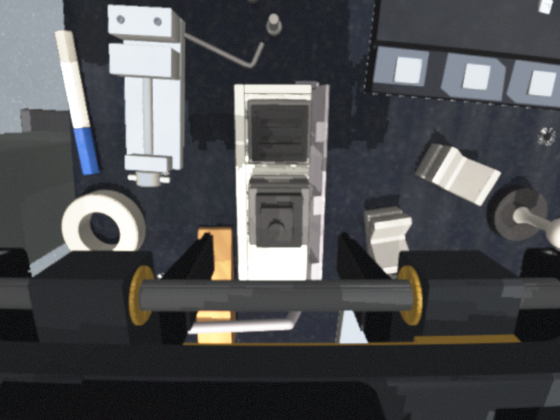

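```bash
python3 -m inch '{"translation":[[0.035,0.0013,0.0015],[0.035,0,0],[0.03,0,0],[0,0,0],[0,0,0]],"twist":[0,0,0,0,0]}'
python3 -m inch '{"translation":[[0.001,0,0],[0,0,0],[0,0,0],[0,0,0],[0,0,0]],"twist":[0,0,0,0,0]}' -1 40
python3 -c "
from t import *
to(588.2,129.3,62,.07)"
python3 -m inch '{"translation":[[-0.01,0,0],[-0.015,0,0],[-0.025,0,0],[-0.03,0,0],[-0.03,0,0],[0,0,0]],"twist":[0,0,0,0,0,0]}'
python3 -c "
from t import *
to(501.2,-366,46.5,.034)
p,d=get_image('wrist'); cv2.imwrite('pics/w14.png',p)"
```

```text
time_s: 15.95
eef_pos: [588.7, 128.0, 122.8]
ee_rot: [0.482, 0.517, -0.484, 0.516]
wrist_force: [0.7, 0.2, 0.4]
width: 0.699
time_s: 16.37
eef_pos: [589.4, 129.4, 124.1]
ee_rot: [0.483, 0.517, -0.482, 0.518]
wrist_force: [-1.7, -2.0, 7.3]
width: 0.512
t 16.37 pos [589.4 129.4 124.1] grasp [589.5 129.4  65.1] yaw_y 0.0699 xax [ 0.002  0.    -1.   ] q [ 0.11  0.67  1.76 -0.    0.71  0.04] F [-1.7 -2.   7.3] w 48.6
twist -0.0001 | shift before twist [ 0.0031 -0.0013  0.0001] | after twist [ 0.0031 -0.0013  0.0001]
time_s: 16.87
eef_pos: [590.1, 129.9, 238.5]
ee_rot: [0.484, 0.515, -0.48, 0.519]
wrist_force: [1.2, 0.1, -4.7]
width: 0.511
t 16.87 pos [590.1 129.9 238.5] grasp [590.6 129.9 179.5] yaw_y 0.0701 xax [ 0.008  0.001 -1.   ] q [0.11 0.52 1.68 0.   0.94 0.04] F [ 1.2  0.1 -4.7] w 48.5
twist 0.0361 | shift before twist [ 0.1318 -0.125   0.4885] | after twist [ 0.1318 -0.1073  0.4927]
```

View pics/w14.png

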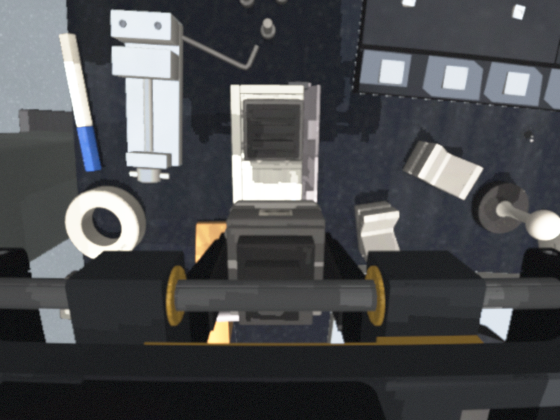

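```bash
python3 -m inch '{"translation":[[0,-0.0083,0.038],[0,-0.0083,0.038],[0,-0.0083,0.038],[0,-0.0083,0.038],[0,-0.0083,0.038],[0,-0.0083,0.038],[0,-0.0083,0.038],[0,-0.0083,0.038],[0,-0.0083,0.038],[0,-0.0083,0.038],[0,-0.0083,0.038],[0,-0.0083,0.038]],"twist":[0.036,0,0,0,0,0,0,0,0,0,0,0]}'
python3 -m inch '{"translation":[[0,-0.0077,0.0367],[0,0,0],[0,0,0],[0,0,0]],"twist":[0,0,0,0]}'
python3 -c "
from t import *
to(501.2,-366,46.5,.034)
p,d=get_image('wrist'); cv2.imwrite('pics/w15.png',p)"
```

```text
time_s: 17.92
eef_pos: [504.9, -331.1, 230.7]
ee_rot: [0.491, 0.509, -0.492, 0.507]
wrist_force: [1.4, 0.1, -6.3]
width: 0.51
time_s: 18.25
eef_pos: [499.1, -366.2, 230.8]
ee_rot: [0.492, 0.509, -0.492, 0.507]
wrist_force: [-0.5, 1.1, -5.7]
width: 0.512
t 18.25 pos [ 499.1 -366.2  230.8] grasp [ 498.9 -366.1  171.8] yaw_y 0.0332 xax [-0.002  0.002 -1.   ] q [-0.74  0.55  1.64  0.    0.96 -0.77] F [-0.5  1.1 -5.7] w 48.6
twist -0.0008 | shift before twist [0.1253 0.0025 0.0003] | after twist [0.1253 0.0025 0.0003]
```

View pics/w15.png

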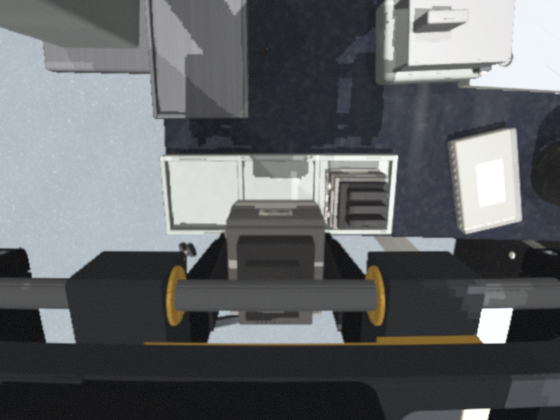

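```bash
python3 -m inch '{"translation":[[0.03,0.0025,0.0003],[0.03,0,0],[0.03,0,0],[0.017,0,0],[0,0,0],[0.009,0,0],[0.0085,0,0],[0,0,0],[0,0,0]],"twist":[0,0,0,0,0,0,0,0,0]}'
python3 -c "
from t import *
to(501.2,-366,46.5,.034)
p,d=get_image('wrist'); cv2.imwrite('pics/w16.png',p)"
```

```text
time_s: 19.05
eef_pos: [502.4, -366.8, 108.4]
ee_rot: [0.491, 0.508, -0.491, 0.509]
wrist_force: [-0.1, 0.1, -5.7]
width: 0.511
t 19.05 pos [ 502.4 -366.8  108.4] grasp [ 502.5 -366.8   49.4] yaw_y 0.0342 xax [ 0. -0. -1.] q [-0.74  0.71  1.72  0.    0.71 -0.77] F [-0.1  0.1 -5.7] w 48.5
twist 0.0002 | shift before twist [ 0.0029 -0.0012 -0.0009] | after twist [ 0.0029 -0.0012 -0.0009]
```

View pics/w16.png

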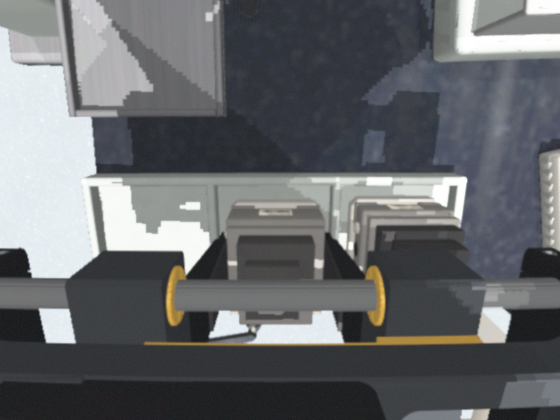

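```bash
python3 -m inch '{"translation":[[0.004,0,0],[0,0,0],[0,0,0]],"twist":[0,0,0]}'
python3 -m inch '{"translation":[[0,0,0],[0,0,0],[0,0,0],[-0.015,0,0],[-0.035,0,0],[-0.035,0,0],[-0.035,0,0],[0,0,0]],"twist":[0,0,0,0,0,0,0,0]}' 0.2
python3 -c "
from t import *
to(583.9,191.2,63,.07)
p,d=get_image('wrist'); cv2.imwrite('pics/w17.png',p)
p,d=get_image('top'); cv2.imwrite('pics/t17.png',cv2.resize(p[170:290,150:400],None,fx=3,fy=3))"
```

```text
time_s: 19.35
eef_pos: [502.7, -367.4, 105.8]
ee_rot: [0.492, 0.507, -0.491, 0.509]
wrist_force: [-1.6, 1.2, 5.8]
width: 0.515
time_s: 20.02
eef_pos: [503.7, -368.2, 230.8]
ee_rot: [0.492, 0.505, -0.491, 0.512]
wrist_force: [0.1, 0.3, 0.4]
width: 0.602
t 20.02 pos [ 503.7 -368.2  230.8] grasp [ 504.1 -368.5  171.8] yaw_y 0.0339 xax [ 0.007 -0.007 -1.   ] q [-0.74  0.55  1.63  0.    0.95 -0.77] F [0.1 0.3 0.4] w 57.1
twist -0.0361 | shift before twist [ 0.1057  0.098  -0.5575] | after twist [ 0.1057  0.118  -0.5536]
```

View pics/w17.png

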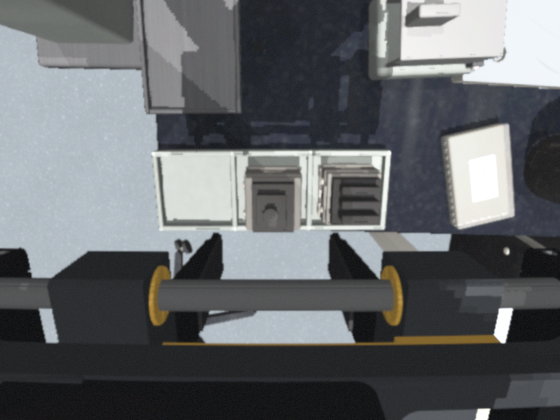

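View pics/t17.png

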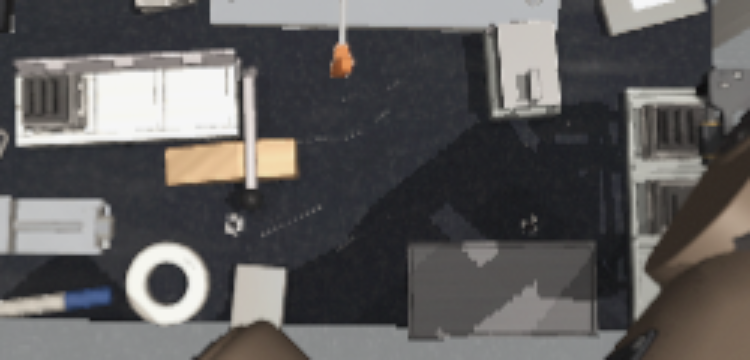

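```bash
python3 -m inch '{"translation":[[0,0.0084,-0.0395],[0,0.0084,-0.0395],[0,0.0084,-0.0395],[0,0.0084,-0.0395],[0,0.0084,-0.0395],[0,0.0084,-0.0395],[0,0.0084,-0.0395],[0,0.0084,-0.0395],[0,0.0084,-0.0395],[0,0.0084,-0.0395],[0,0.0084,-0.0395],[0,0.0084,-0.0395]],"twist":[-0.036,0,0,0,0,0,0,0,0,0,0,0]}' 0.4
python3 -m inch '{"translation":[[0,0.0084,-0.0395],[0,0.0084,-0.0395],[0,0,0],[0,0,0],[0,0,0]],"twist":[0,0,0,0,0]}'
python3 -c "
from t import *
to(583.9,191.2,63,.07)
p,d=get_image('wrist'); cv2.imwrite('pics/w18.png',p)"
```

```text
time_s: 21.12
eef_pos: [570.7, 114.7, 222.6]
ee_rot: [0.482, 0.518, -0.483, 0.517]
wrist_force: [0.5, -0.6, 0.2]
width: 0.699
time_s: 21.53
eef_pos: [581.9, 192.4, 222.8]
ee_rot: [0.481, 0.518, -0.483, 0.517]
wrist_force: [-0.1, -0.2, 0.1]
width: 0.699
t 21.53 pos [581.9 192.4 222.8] grasp [581.8 192.4 163.8] yaw_y 0.0705 xax [-0.002 -0.001 -1.   ] q [ 0.21  0.55  1.66 -0.    0.93  0.14] F [-0.1 -0.2  0.1] w 66.4
twist 0.0005 | shift before twist [0.1008 0.0022 0.0013] | after twist [0.1008 0.0022 0.0013]
```

View pics/w18.png

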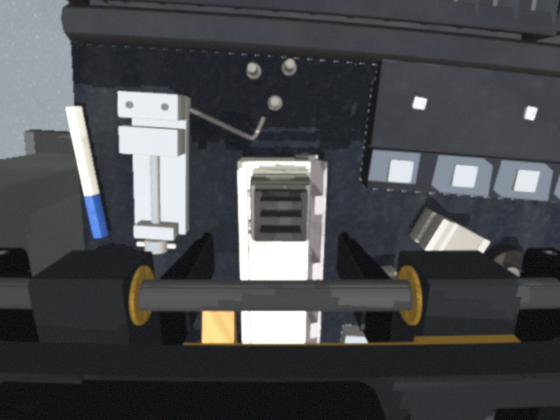

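```bash
python3 -m inch '{"translation":[[0.035,0.0015,0.001],[0.035,0,0],[0.03,0,0],[0,0,0],[0,0,0]],"twist":[0,0,0,0,0]}'
python3 -m inch '{"translation":[[0.001,0,0],[0,0,0],[0,0,0],[0,0,0],[0,0,0]],"twist":[0,0,0,0,0]}' -1 40
python3 -c "
from t import *
to(583.9,191.2,63,.07)"
python3 -m inch '{"translation":[[-0.01,0,0],[-0.015,0,0],[-0.025,0,0],[-0.03,0,0],[-0.03,0,0],[0,0,0]],"twist":[0,0,0,0,0,0]}'
python3 -c "
from t import *
to(430.2,-368.4,46.5,.034)
p,d=get_image('wrist'); cv2.imwrite('pics/w19.png',p)"
```

```text
time_s: 22.0
eef_pos: [583.8, 190.4, 123.3]
ee_rot: [0.482, 0.517, -0.484, 0.516]
wrist_force: [-0.2, 0.1, 1.0]
width: 0.701
time_s: 22.42
eef_pos: [584.7, 191.8, 124.8]
ee_rot: [0.483, 0.517, -0.481, 0.518]
wrist_force: [-0.0, -0.7, 8.0]
width: 0.51
t 22.42 pos [584.7 191.8 124.8] grasp [584.9 191.8  65.8] yaw_y 0.0698 xax [ 0.003  0.001 -1.   ] q [ 0.21  0.68  1.73 -0.    0.73  0.14] F [-0.  -0.7  8. ] w 48.5
twist -0.0002 | shift before twist [ 0.0028 -0.001   0.0006] | after twist [ 0.0028 -0.001   0.0006]
time_s: 22.92
eef_pos: [585.1, 192.2, 239.1]
ee_rot: [0.485, 0.516, -0.48, 0.519]
wrist_force: [1.5, -0.3, -5.6]
width: 0.507
t 22.92 pos [585.1 192.2 239.1] grasp [585.5 192.3 180.1] yaw_y 0.0701 xax [ 0.008  0.002 -1.   ] q [0.21 0.53 1.64 0.   0.96 0.14] F [ 1.5 -0.3 -5.6] w 48.2
twist 0.0361 | shift before twist [ 0.1313 -0.1953  0.5487] | after twist [ 0.1313 -0.1754  0.5553]
```

View pics/w19.png

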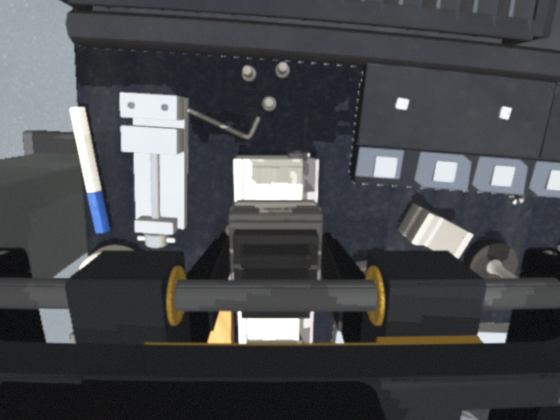

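```bash
python3 -m inch '{"translation":[[0,-0.0117,0.037],[0,-0.0117,0.037],[0,-0.0117,0.037],[0,-0.0117,0.037],[0,-0.0117,0.037],[0,-0.0117,0.037],[0,-0.0117,0.037],[0,-0.0117,0.037],[0,-0.0117,0.037],[0,-0.0117,0.037],[0,-0.0117,0.037],[0,-0.0117,0.037]],"twist":[0.036,0,0,0,0,0,0,0,0,0,0,0]}'
python3 -m inch '{"translation":[[0,-0.0117,0.037],[0,-0.0117,0.037],[0,-0.0116,0.037],[0,0,0],[0,0,0],[0,0,0]],"twist":[0,0,0,0,0,0]}'
python3 -c "
from t import *
to(430.2,-368.4,46.5,.034)
p,d=get_image('wrist'); cv2.imwrite('pics/w20.png',p)"
```

```text
time_s: 23.97
eef_pos: [458.5, -258.3, 231.5]
ee_rot: [0.491, 0.509, -0.492, 0.507]
wrist_force: [2.1, -0.6, -6.2]
width: 0.513
time_s: 24.47
eef_pos: [428.1, -368.6, 231.5]
ee_rot: [0.492, 0.509, -0.492, 0.507]
wrist_force: [0.3, 0.8, -6.3]
width: 0.514
t 24.47 pos [ 428.1 -368.6  231.5] grasp [ 428.  -368.4  172.5] yaw_y 0.033 xax [-0.002  0.003 -1.   ] q [-0.83  0.48  1.77  0.    0.89 -0.86] F [ 0.3  0.8 -6.3] w 48.9
twist -0.001 | shift before twist [0.126  0.0024 0.0004] | after twist [0.126  0.0024 0.0004]
```

View pics/w20.png

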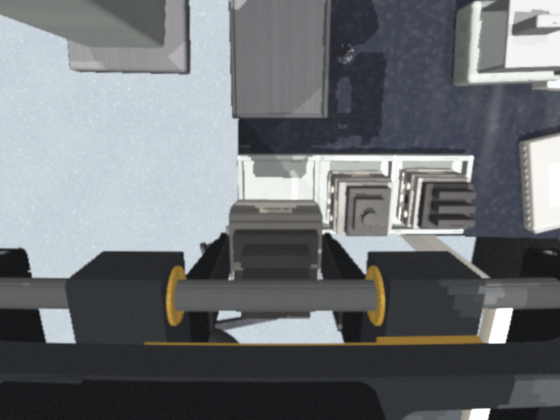

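```bash
python3 -m inch '{"translation":[[0.03,0.0015,0.0004],[0.03,0,0],[0.03,0,0],[0.017,0,0],[0,0,0],[0.009,0,0],[0.0095,0,0],[0,0,0],[0,0,0]],"twist":[0,0,0,0,0,0,0,0,0]}'
python3 -c "
from t import *
to(430.2,-368.4,46.5,.034)
p,d=get_image('wrist'); cv2.imwrite('pics/w21.png',p)"
```

```text
time_s: 25.27
eef_pos: [430.5, -369.4, 107.9]
ee_rot: [0.491, 0.508, -0.491, 0.509]
wrist_force: [1.0, 0.8, -5.0]
width: 0.51
t 25.27 pos [ 430.5 -369.4  107.9] grasp [ 430.5 -369.4   48.9] yaw_y 0.0341 xax [ 0. -0. -1.] q [-0.83  0.66  1.86  0.    0.62 -0.86] F [ 1.   0.8 -5. ] w 48.5
twist 0.0001 | shift before twist [ 0.0024 -0.0003 -0.0011] | after twist [ 0.0024 -0.0003 -0.0011]
```

View pics/w21.png

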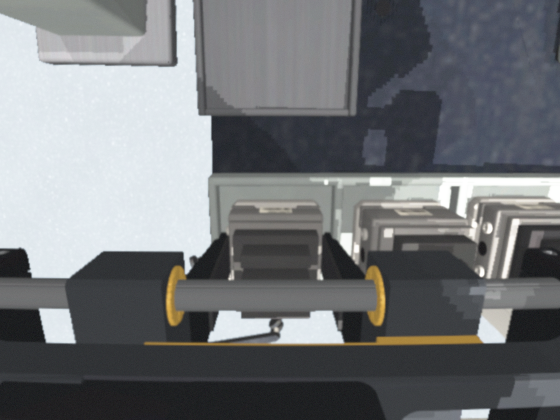

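```bash
python3 -m inch '{"translation":[[0.0035,0,-0.001],[0,0,0],[0,0,0]],"twist":[0,0,0]}'
python3 -m inch '{"translation":[[0,0,0],[0,0,0],[0,0,0],[-0.015,0,0],[-0.035,0,0],[-0.035,0,0],[-0.035,0,0],[0,0,0]],"twist":[0,0,0,0,0,0,0,0]}' 0.2
python3 -c "
from t import *
to(538.4,-12.6,160,.07)
import pickle
s=sense();p,d=get_image('wrist'); cv2.imwrite('pics/w22.png',p);pickle.dump((s,d),open('pics/w22.pkl','wb'))
p,d=get_image('top'); cv2.imwrite('pics/t22.png',cv2.resize(p[170:290,150:400],None,fx=3,fy=3))"
```

```text
time_s: 25.57
eef_pos: [430.6, -369.3, 106.2]
ee_rot: [0.491, 0.507, -0.492, 0.51]
wrist_force: [-2.9, -0.2, 12.8]
width: 0.509
time_s: 26.23
eef_pos: [431.5, -369.7, 230.2]
ee_rot: [0.491, 0.505, -0.492, 0.512]
wrist_force: [0.2, 0.6, 0.6]
width: 0.601
t 26.23 pos [ 431.5 -369.7  230.2] grasp [ 431.9 -370.1  171.2] yaw_y 0.0341 xax [ 0.006 -0.007 -1.   ] q [-0.82  0.48  1.77  0.    0.88 -0.86] F [0.2 0.6 0.6] w 57.1
twist -0.0359 | shift before twist [ 0.0095  0.1185 -0.3537] | after twist [ 0.0095  0.1312 -0.3492]
```

View pics/w22.png

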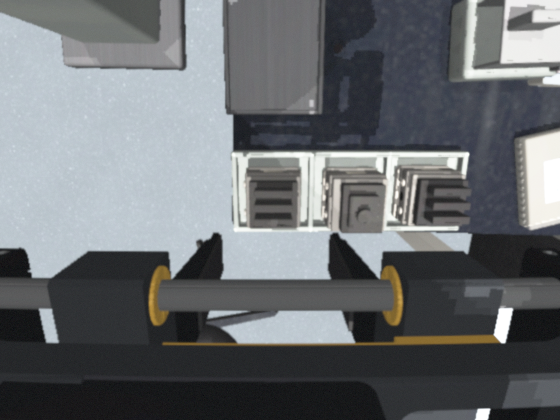

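View pics/t22.png

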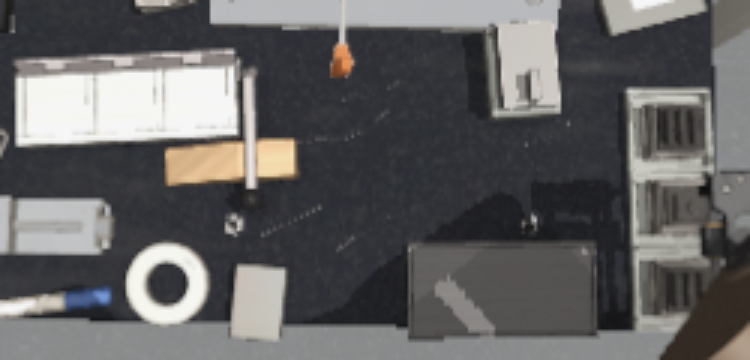

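```bash
python3 -c "
from t import *
import pickle
s,d=pickle.load(open('pics/w22.pkl','rb'));X=cloud(cam('wrist',s),d)
for n,(u0,u1,v0,v1) in dict(b1=(245,300,165,230),b2=(325,385,165,235),b3=(398,470,165,230)).items():
    P=X[v0:v1,u0:u1].reshape(-1,3); t=P[P[:,2]>55]; 
    print(n,np.percentile(P[:,2],[50,90,98]).round(1),t[:,:2].min(0).round(1),t[:,:2].max(0).round(1), t.mean(0).round(1))
"
python3 -m inch '{"translation":[[0,0.0131,-0.0349],[0,0.0131,-0.0349],[0,0.0131,-0.0349],[0,0.0131,-0.0349],[0,0.0131,-0.0349],[0,0.0131,-0.0349],[0,0.0131,-0.0349],[0,0.0131,-0.0349],[0,0.0131,-0.0349],[0,0.0131,-0.0349],[0,0,0],[0,0,0]],"twist":[-0.036,0,0,0,0,0,0,0,0,0,0,0]}' 0.05 30
python3 -c "
from t import *
to(538.4,-12.6,33,.07)
p,d=get_image('wrist'); cv2.imwrite('pics/w23.png',p)
c=cam('wrist')
"
```

```text
b1 [53.8 70.3 72.2] [ 411.  -389.6] [ 450.3 -299.2] [ 430.8 -368.3   69.6]
b2 [58.8 72.1 78.4] [ 428.6 -390.3] [ 520.1 -299.2] [ 499.7 -367.1   70.4]
b3 [50.3 69.7 72.1] [ 428.6 -384.4] [ 588.6 -299.2] [ 567.3 -362.8   69.6]
time_s: 27.33
eef_pos: [537.7, -9.9, 222.5]
ee_rot: [0.481, 0.519, -0.482, 0.517]
wrist_force: [-0.7, -1.3, 0.3]
width: 0.524
t 27.33 pos [537.7  -9.9 222.5] grasp [537.5  -9.9 163.5] yaw_y 0.0731 xax [-0.002  0.    -1.   ] q [-0.14  0.45  1.85  0.    0.84 -0.21] F [-0.7 -1.3  0.3] w 49.8
twist 0.0031 | shift before twist [0.1305 0.001  0.0029] | after twist [0.1305 0.001  0.0029]
```

View pics/w23.png

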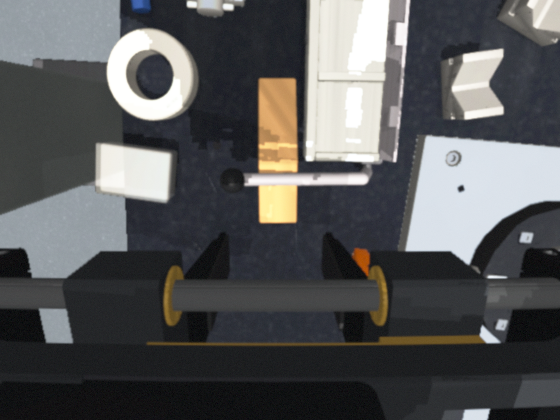

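```bash
python3 -c "
from t import *
s,M=st();c=cam('wrist',s);print(plane(c,[[260,222],[297,222]],40).round(1))"
python3 -m inch '{"translation":[[0.035,0.001,0.0029],[0.035,0,0],[0.03,0,0],[0.03,0,0],[0,0,0],[0,0,0]],"twist":[0,0,0,0,0,0]}'
python3 -c "
from t import *
to(538.4,-12.6,33,.07)"
```

```text
t 27.38 pos [537.5 -11.1 222.7] grasp [537.4 -11.1 163.7] yaw_y 0.0715 xax [-0.002  0.    -1.   ] q [-0.14  0.45  1.85 -0.    0.84 -0.22] F [-0.9  0.   0.4] w 50.1
[[525.3 -29.3  40. ]
 [556.9 -27.   40. ]]
time_s: 27.88
eef_pos: [538.3, -15.5, 93.0]
ee_rot: [0.482, 0.518, -0.483, 0.516]
wrist_force: [0.2, 0.1, 0.3]
width: 0.525
t 27.88 pos [538.3 -15.5  93. ] grasp [538.1 -15.5  34. ] yaw_y 0.0682 xax [-0.004  0.001 -1.   ] q [-0.15  0.66  1.94  0.    0.55 -0.22] F [0.2 0.1 0.3] w 49.9
twist -0.0018 | shift before twist [ 0.001   0.0005 -0.0029] | after twist [ 0.001   0.0005 -0.0029]
```

```bash
python3 -m inch '{"translation":[[0.001,0,0],[0,0,0],[0,0,0],[0,0,0],[0,0,0],[0,0,0]],"twist":[0,0,0,0,0,0]}' -1 35
python3 -c "
from t import *
st()"
python3 -m inch '{"translation":[[-0.001,0,0.008],[0,0,0.015],[0,0,0.015],[0,0,0.015],[0,0,0.015],[0,0,0.015],[0,0,0.015],[0,0,0.015],[0,0,0.015],[0,0,0],[0,0,0]],"twist":[0,0,0,0,0,0,0,0,0,0,0]}'
python3 -c "
from t import *
to(430,-259.5,120,.04)
p,d=get_image('wrist'); cv2.imwrite('pics/w24.png',p)
p,d=get_image('side'); cv2.imwrite('pics/s24.png',cv2.resize(p[150:350,200:345],None,fx=3,fy=3))
"
```

```text
time_s: 28.38
eef_pos: [539.4, -14.7, 94.3]
ee_rot: [0.483, 0.517, -0.482, 0.518]
wrist_force: [-1.4, -1.4, 8.5]
width: 0.334
t 28.38 pos [539.4 -14.7  94.3] grasp [539.5 -14.7  35.3] yaw_y 0.07 xax [ 0.002 -0.    -1.   ] q [-0.15  0.66  1.94 -0.    0.55 -0.22] F [-1.4 -1.4  8.5] w 31.7
time_s: 29.3
eef_pos: [548.3, -143.1, 94.4]
ee_rot: [0.483, 0.516, -0.482, 0.517]
wrist_force: [1.2, -2.8, 3.8]
width: 0.337
t 29.3 pos [ 548.3 -143.1   94.4] grasp [ 548.4 -143.1   35.4] yaw_y 0.0684 xax [ 0.002 -0.001 -1.   ] q [-0.37  0.68  1.87 -0.    0.59 -0.44] F [ 1.2 -2.8  3.8] w 32.0
twist 0.0284 | shift before twist [-0.0847 -0.126   0.1081] | after twist [-0.0847 -0.1229  0.1116]
```

View pics/w24.png

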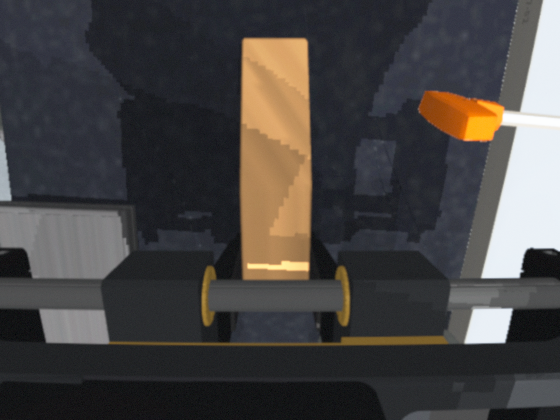

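View pics/s24.png

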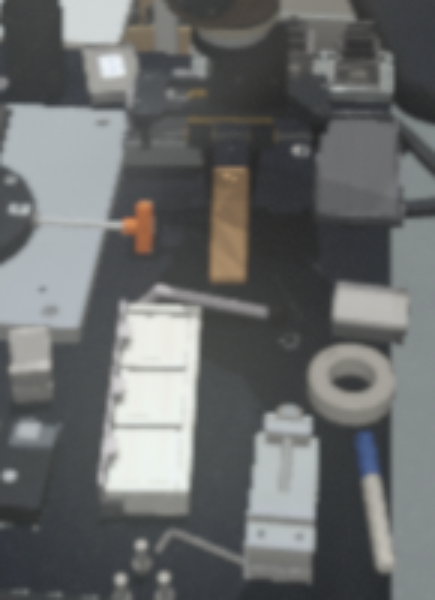

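```bash
python3 -m inch '{"translation":[[-0.03,0,0],[-0.03,0,0],[-0.025,0,0],[0,-0.0246,0.0223],[0,-0.0246,0.0223],[0,-0.0246,0.0223],[0,-0.0246,0.0223],[0,-0.0246,0.0223],[0,0,0],[0,0,0]],"twist":[0,0,0,0.028,0,0,0,0,0,0]}'
python3 -c "
from t import *
to(430,-259.5,38.5,.04)
p,d=get_image('wrist'); cv2.imwrite('pics/w25.png',p)
"
```

```text
time_s: 30.23
eef_pos: [429.6, -259.4, 178.9]
ee_rot: [0.49, 0.51, -0.49, 0.509]
wrist_force: [-0.2, -0.9, -1.8]
width: 0.335
t 30.23 pos [ 429.6 -259.4  178.9] grasp [ 429.6 -259.4  119.9] yaw_y 0.0398 xax [-0.001  0.001 -1.   ] q [-0.68  0.48  1.98  0.    0.69 -0.72] F [-0.2 -0.9 -1.8] w 31.8
twist -0.0002 | shift before twist [0.0814 0.0005 0.0002] | after twist [0.0814 0.0005 0.0002]
```

View pics/w25.png

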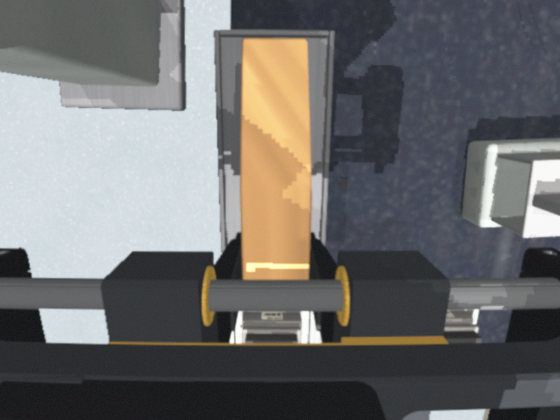

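```bash
python3 -m inch '{"translation":[[0.03,0,0],[0.03,0,0],[0.015,0,0],[0.006,0,0],[0,0,0],[0,0,0],[0,0,0]],"twist":[0,0,0,0,0,0,0]}'
python3 -c "
from t import *
to(430,-259.5,38.5,.04)"
python3 -m inch '{"translation":[[0,0,0],[0,0,0],[0,0,0],[0,0,0],[-0.03,0,0],[-0.035,0,0],[-0.035,0,0],[-0.035,0,0],[-0.035,0,0],[0,0,0],[0,0,0]],"twist":[0,0,0,0,0,0,0,0,0,0,0]}' 0.0
python3 -c "
from t import *
s,M=st()
import pickle
p,d=get_image('wrist'); cv2.imwrite('pics/w26.png',p); pickle.dump((s,d),open('pics/w26.pkl','wb'))
p,d=get_image('top'); cv2.imwrite('pics/t26.png',cv2.resize(p[170:290,150:400],None,fx=3,fy=3))
"
```

```text
time_s: 30.87
eef_pos: [431.2, -258.5, 98.2]
ee_rot: [0.489, 0.511, -0.489, 0.511]
wrist_force: [0.7, -1.3, -2.2]
width: 0.337
t 30.87 pos [ 431.2 -258.5   98.2] grasp [ 431.2 -258.5   39.2] yaw_y 0.0433 xax [ 0.  0. -1.] q [-0.67  0.62  2.03  0.    0.5  -0.72] F [ 0.7 -1.3 -2.2] w 32.0
twist 0.0033 | shift before twist [ 0.0007 -0.0012  0.0009] | after twist [ 0.0007 -0.0012  0.0009]
time_s: 31.78
eef_pos: [430.6, -259.5, 269.6]
ee_rot: [0.49, 0.509, -0.489, 0.512]
wrist_force: [-0.1, 0.9, -0.6]
width: 0.499
t 31.78 pos [ 430.6 -259.5  269.6] grasp [ 430.8 -259.7  210.6] yaw_y 0.0417 xax [ 0.003 -0.002 -1.   ] q [-0.67  0.34  1.88  0.    0.91 -0.72] F [-0.1  0.9 -0.6] w 47.4
```

View pics/w26.png

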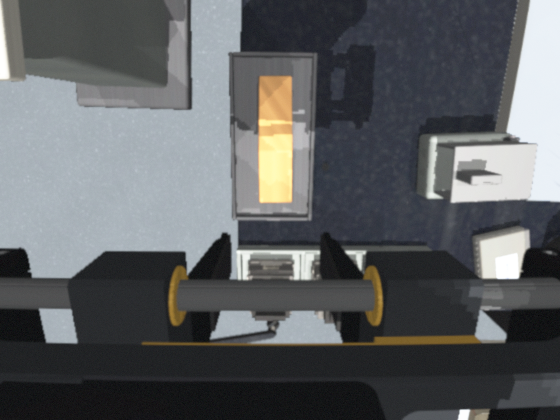

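View pics/t26.png

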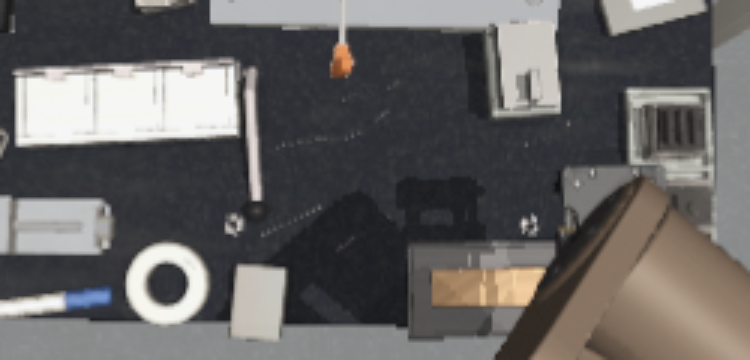

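```bash
python3 -m inch '{"translation":[[0,0,0],[0,0,0],[0,0,0],[0,0,0],[0,0,0],[0,0,0],[0,0,0],[0,0,0],[0,0,0],[0,0,0],[0,0,0],[0,0,0]],"twist":[0.125,0.125,0.125,0.125,0.125,0.125,0.125,0.125,0.125,0.125,0.125,0.125]}' -1 30
python3 -m inch '{"translation":[[0,0,0],[0,0,0]],"twist":[0.071,0]}'
python3 -c "
from t import *
to(545,-233,103,-1.53)
import pickle
s=sense();p,d=get_image('wrist'); cv2.imwrite('pics/w27.png',p);pickle.dump((s,d),open('pics/w27.pkl','wb'))
"
```

```text
time_s: 32.88
eef_pos: [430.1, -259.2, 266.2]
ee_rot: [-0.705, -0.038, 0.707, -0.037]
wrist_force: [-0.4, 1.0, -0.4]
width: 0.003
time_s: 33.05
eef_pos: [430.1, -259.2, 266.3]
ee_rot: [-0.706, -0.014, 0.708, -0.013]
wrist_force: [-0.3, 0.4, -0.0]
width: 0.005
t 33.05 pos [ 430.1 -259.2  266.3] grasp [ 430.  -259.1  207.3] yaw_y -1.5326 xax [-0.002  0.002 -1.   ] q [-0.67  0.35  1.88  0.    0.91  0.86] F [-0.3  0.4 -0. ] w 0.5
twist -0.0026 | shift before twist [ 0.1041 -0.0214 -0.1161] | after twist [ 0.1041 -0.0211 -0.1162]
```

View pics/w27.png

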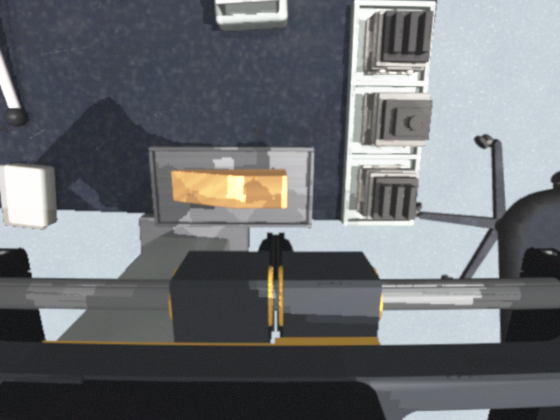

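```bash
python3 -m inch '{"translation":[[0,-0.007,-0.035],[0,-0.007,-0.035],[0,-0.007,-0.035],[0,0,0],[0,0,0]],"twist":[0,0,0,0,0]}'
python3 -c "
from t import *
to(545,-233,103,-1.53)
import pickle
s=sense();p,d=get_image('wrist'); cv2.imwrite('pics/w28.png',p);pickle.dump((s,d),open('pics/w28.pkl','wb'))
q=cv2.resize(p[50:250,170:370],None,fx=3,fy=3,interpolation=cv2.INTER_CUBIC)
for i in range(0,200,20): cv2.putText(q,str(170+i),(i*3,10),0,.4,(0,255,255)); cv2.putText(q,str(50+i),(0,i*3+4),0,.4,(0,255,255))
cv2.imwrite('pics/w28z.png',q)
"
```

```text
time_s: 33.52
eef_pos: [535.3, -233.3, 266.5]
ee_rot: [-0.706, -0.017, 0.708, -0.016]
wrist_force: [-0.7, -0.2, -0.2]
width: 0.009
t 33.52 pos [ 535.3 -233.3  266.5] grasp [ 535.1 -233.2  207.5] yaw_y -1.5246 xax [-0.002  0.001 -1.   ] q [-0.52  0.46  1.69  0.    0.99  1.  ] F [-0.7 -0.2 -0.2] w 0.9
twist 0.0054 | shift before twist [ 0.1045  0.0004 -0.01  ] | after twist [ 0.1045  0.0003 -0.01  ]
```

View pics/w28z.png

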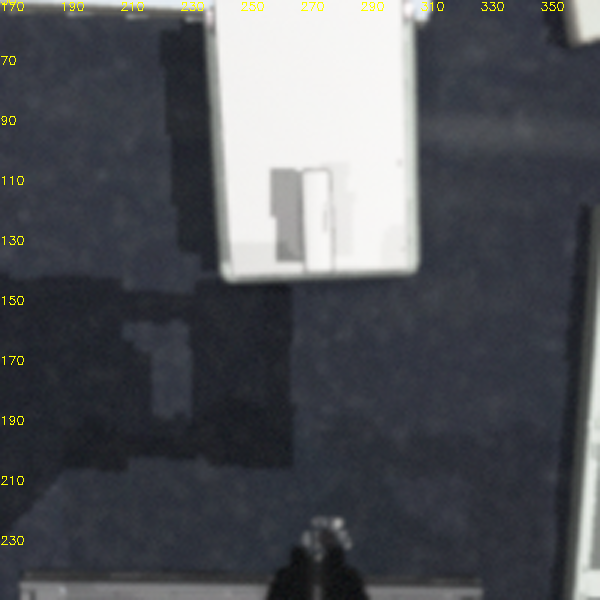

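```bash
python3 -c "
from t import *
import pickle
s,d=pickle.load(open('pics/w28.pkl','rb'));c=cam('wrist',s)
print(plane(c,[[275,140],[275,107]],98).round(1),plane(c,[[246,140],[309,138],[239,55],[308,55]],72).round(1))
X=cloud(c,d);print(X[108:140:6,272:278:2,2].round(0),X[108:140:6,275,0].round())
to(545,-233,103,-1.53)"
```

```text
[[ 588.5 -231.4   98. ]
 [ 612.8 -230.2   98. ]] [[ 585.6 -207.1   72. ]
 [ 589.7 -259.8   72. ]
 [ 652.2 -199.7   72. ]
 [ 654.7 -254.5   72. ]]
[[ 99.  99.  99.]
 [ 98.  99.  99.]
 [ 98.  99.  99.]
 [ 98.  98.  99.]
 [ 99.  98.  98.]
 [ 98. 100.  99.]] [612. 608. 603. 599. 595. 590.]
t 33.57 pos [ 534.3 -233.6  266.7] grasp [ 534.2 -233.5  207.7] yaw_y -1.526 xax [-0.002  0.001 -1.   ] q [-0.53  0.46  1.69 -0.    0.99  1.  ] F [-0.8 -0.2 -0.1] w 0.7
twist 0.004 | shift before twist [ 1.047e-01  1.000e-04 -1.110e-02] | after twist [ 1.047e-01  1.000e-04 -1.110e-02]
```

```bash
python3 -m inch '{"translation":[[0.03,0.0002,0],[0.03,0,0],[0.03,0,0],[0.0145,0,0],[0,0,-0.013],[0,0,-0.013],[0,0,0],[0,0,0],[0,0,0]],"twist":[0,0,0,0,0,0,0,0,0]}'
python3 -c "
from t import *
to(578,-231.8,103,-1.526)"
```

```text
time_s: 34.32
eef_pos: [559.3, -233.3, 163.5]
ee_rot: [-0.707, -0.015, 0.707, -0.015]
wrist_force: [-0.6, 0.9, -1.2]
width: 0.003
t 34.32 pos [ 559.3 -233.3  163.5] grasp [ 559.3 -233.3  104.5] yaw_y -1.529 xax [-0.001  0.    -1.   ] q [-0.5   0.62  1.73  0.    0.8   1.02] F [-0.6  0.9 -1.2] w 0.3
twist -0.003 | shift before twist [ 0.0015 -0.0007 -0.0187] | after twist [ 0.0015 -0.0006 -0.0188]
```

```bash
python3 -m inch '{"translation":[[0.0015,-0.0005,-0.01],[0,0,-0.0088],[0,0,0],[-0.0056,0,-0.0048],[-0.0056,0,-0.0048],[-0.0056,0,-0.0048],[-0.0042,0,-0.0061],[-0.0042,0,-0.0061],[-0.0042,0,-0.0061],[-0.0025,0,-0.0069],[-0.0025,0,-0.0069],[-0.0025,0,-0.0069]],"twist":[0,0,0,0,0,0,0,0,0,0,0,0]}'
python3 -c "
from t import *
to(653.3,-228.5,141.5,-1.526)
p,d=get_image('wrist'); cv2.imwrite('pics/w29.png',p)
p,d=get_image('side'); cv2.imwrite('pics/s29.png',cv2.resize(p[120:270,200:345],None,fx=4,fy=4))"
```

```text
time_s: 35.32
eef_pos: [633.4, -229.6, 199.0]
ee_rot: [0.707, 0.015, -0.707, 0.015]
wrist_force: [-0.5, -0.6, 0.0]
width: 0.001
t 35.32 pos [ 633.4 -229.6  199. ] grasp [ 633.4 -229.6  140. ] yaw_y -1.529 xax [ 0. -0. -1.] q [-0.45  0.65  1.52  0.    0.97  1.08] F [-0.5 -0.6  0. ] w 0.1
twist -0.003 | shift before twist [-0.0015 -0.0002 -0.0199] | after twist [-0.0015 -0.0002 -0.0199]
```

View pics/w29.png

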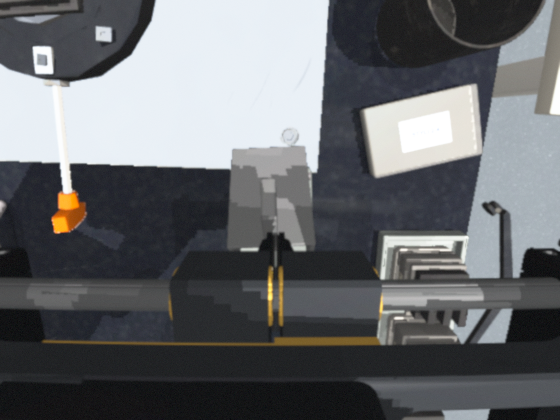

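View pics/s29.png

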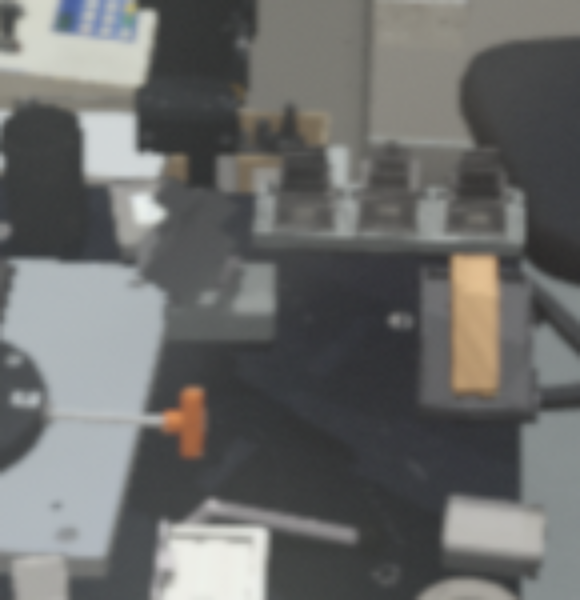

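```bash
python3 -m inch '{"translation":[[-0.0006,0,-0.0073],[-0.0006,0,-0.0073],[-0.0006,0,-0.0073],[0.0013,0,-0.0072],[0.0013,0,-0.0072],[0.0013,0,-0.0072],[0.0032,0,-0.0067],[0.0032,0,-0.0067],[0.0032,0,-0.0067],[0,0,0],[0,0,0]],"twist":[0,0,0,0,0,0,0,0,0,0,0]}'
python3 -c "
from t import *
st()
p,d=get_image('wrist'); cv2.imwrite('pics/w30.png',p)
p,d=get_image('side'); cv2.imwrite('pics/s30.png',cv2.resize(p[120:270,200:345],None,fx=4,fy=4))"
```

```text
time_s: 36.33
eef_pos: [697.6, -226.5, 187.7]
ee_rot: [0.708, 0.015, -0.706, 0.015]
wrist_force: [3.5, 3.8, 6.9]
width: 0.006
t 36.33 pos [ 697.6 -226.5  187.7] grasp [ 697.8 -226.5  128.7] yaw_y -1.5289 xax [ 0.003 -0.    -1.   ] q [-0.4   0.75  1.36  0.    1.04  1.12] F [3.5 3.8 6.9] w 0.6
```

View pics/w30.png

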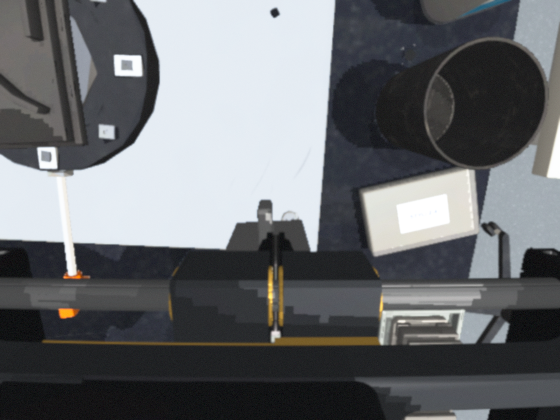

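View pics/s30.png

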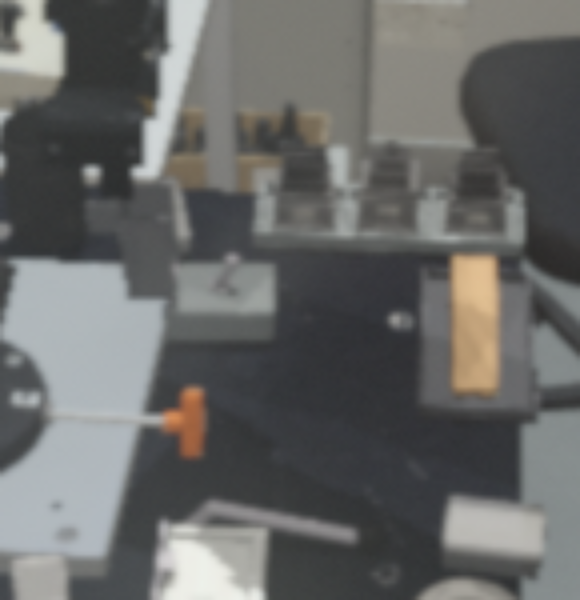

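```bash
python3 -m inch '{"translation":[[-0.02,0,0],[-0.03,0,0],[-0.02,0,0.01],[0,0,0.035],[0,0,0.035],[0,0,0.035],[0,0,0],[0,0,0]],"twist":[0,0,0,0,0,0,0,0]}'
python3 -c "
from t import *
import pickle
to(580,-231.5,67,-1.526)
s=sense();p,d=get_image('wrist'); cv2.imwrite('pics/w31.png',p);pickle.dump((s,d),open('pics/w31.pkl','wb'))
p,d=get_image('side'); cv2.imwrite('pics/s31.png',cv2.resize(p[120:270,200:345],None,fx=4,fy=4))"
```

```text
time_s: 37.1
eef_pos: [580.5, -232.1, 257.6]
ee_rot: [0.707, 0.014, -0.707, 0.014]
wrist_force: [-0.3, -0.2, 1.0]
width: 0.007
t 37.1 pos [ 580.5 -232.1  257.6] grasp [ 580.5 -232.1  198.6] yaw_y -1.5304 xax [ 0. -0. -1.] q [-0.49  0.53  1.6   0.    1.02  1.04] F [-0.3 -0.2  1. ] w 0.6
twist -0.0044 | shift before twist [ 0.1316 -0.0006  0.0005] | after twist [ 0.1316 -0.0006  0.0005]
```

View pics/w31.png

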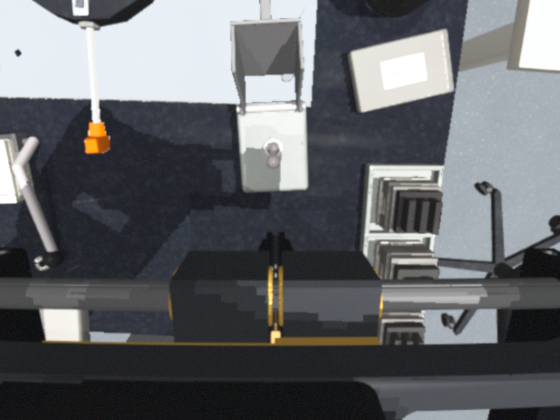

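View pics/s31.png

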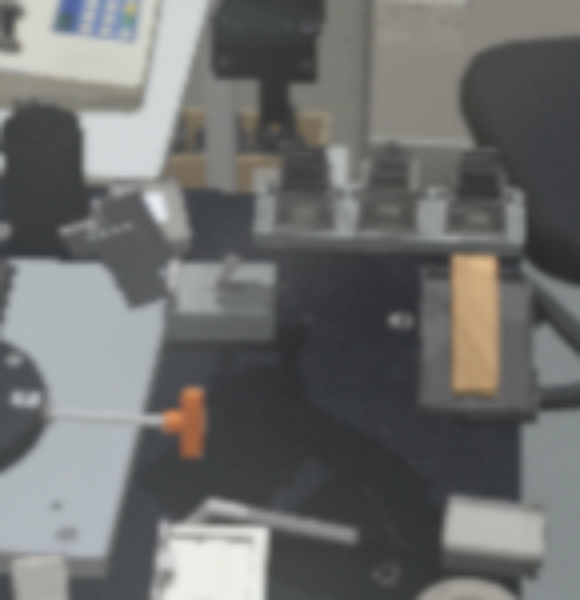

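```bash
python3 -c "
from t import *
import pickle
s,d=pickle.load(open('pics/w31.pkl','rb'));c=cam('wrist',s)
print(plane(c,[[273,158]],54.7).round(1),plane(c,[[273,146]],34).round(1),plane(c,[[243,191],[307,190]],32).round(1))
X=cloud(c,d);m=X[20:60,235:300]; print('guard',m.reshape(-1,3).min(0).round(),m.reshape(-1,3).max(0).round())
"
python3 -m inch '{"translation":[[0.04,-0.0003,0],[0.04,-0.0003,0],[0.035,0,0],[0.0155,0,0],[0,0,0],[0,0,0]],"twist":[0,0,0,0,0,0]}'
python3 -c "
from t import *
to(617,-230.3,67,-1.526)"
```

```text
[[ 616.2 -229.7   54.7]] [[ 624.9 -229.2   34. ]] [[ 580.6 -202.    32. ]
 [ 584.1 -263.6   32. ]]
guard [ 651. -245.   21.] [ 734. -191.  351.]
time_s: 37.7
eef_pos: [582.1, -231.1, 125.9]
ee_rot: [-0.707, -0.015, 0.707, -0.015]
wrist_force: [-0.2, -0.2, 1.2]
width: 0.006
t 37.7 pos [ 582.1 -231.1  125.9] grasp [ 582.  -231.    66.9] yaw_y -1.5286 xax [-0.001  0.001 -1.   ] q [-0.48  0.69  1.7   0.    0.75  1.05] F [-0.2 -0.2  1.2] w 0.6
twist -0.0026 | shift before twist [-0.0001  0.0008 -0.035 ] | after twist [-0.0001  0.0008 -0.035 ]
```

```bash
python3 -m inch '{"translation":[[0,0,-0.006],[0,0,-0.006],[0,0,-0.006],[0,0,-0.006],[0,0,-0.006],[0,0,-0.005],[0,0,0],[0,0,0]],"twist":[0,0,0,0,0,0,0,0]}'
python3 -c "
from t import *
st()"
python3 -m inch '{"translation":[[0,0,-0.002],[0,0,-0.001],[0,0,0]],"twist":[0,0,0]}'
python3 -c "
from t import *
st()"
```

```text
time_s: 38.37
eef_pos: [616.3, -229.5, 126.7]
ee_rot: [-0.707, -0.015, 0.707, -0.015]
wrist_force: [-2.4, 1.4, 1.5]
width: 0.005
t 38.37 pos [ 616.3 -229.5  126.7] grasp [ 616.3 -229.4   67.7] yaw_y -1.5289 xax [-0.001  0.    -1.   ] q [-0.46  0.72  1.61  0.    0.81  1.07] F [-2.4  1.4  1.5] w 0.5
time_s: 38.62
eef_pos: [617.5, -229.3, 126.5]
ee_rot: [-0.705, -0.015, 0.709, -0.014]
wrist_force: [-13.5, 0.7, 7.3]
width: 0.001
t 38.62 pos [ 617.5 -229.3  126.5] grasp [ 617.1 -229.3   67.5] yaw_y -1.5289 xax [-0.005  0.002 -1.   ] q [-0.46  0.72  1.61 -0.    0.81  1.07] F [-13.5   0.7   7.3] w 0.1
```

```bash
python3 -m inch '{"translation":[[0,0,0.02],[0,0,0.02],[-0.035,0,0],[-0.04,0,0],[-0.04,0,0],[-0.015,0,0],[0,0,0],[0,0,0]],"twist":[0,0,0,0,0,0,0,0]}'
python3 -c "
from t import *
import pickle
s,M=st();p,d=get_image('wrist'); cv2.imwrite('pics/w32.png',p);pickle.dump((s,d),open('pics/w32.pkl','wb'))
c=cam('wrist',s)
q=cv2.resize(p[0:200,200:340],None,fx=3.5,fy=3.5,interpolation=cv2.INTER_CUBIC); cv2.imwrite('pics/w32z.png',q[:600])"
```

```text
time_s: 39.28
eef_pos: [579.4, -231.3, 257.4]
ee_rot: [0.708, 0.014, -0.706, 0.015]
wrist_force: [0.3, 0.2, -1.6]
width: 0.004
t 39.28 pos [ 579.4 -231.3  257.4] grasp [ 579.6 -231.4  198.4] yaw_y -1.5293 xax [ 0.002 -0.001 -1.   ] q [-0.49  0.52  1.6   0.    1.01  1.04] F [ 0.3  0.2 -1.6] w 0.4
```

View pics/w32z.png

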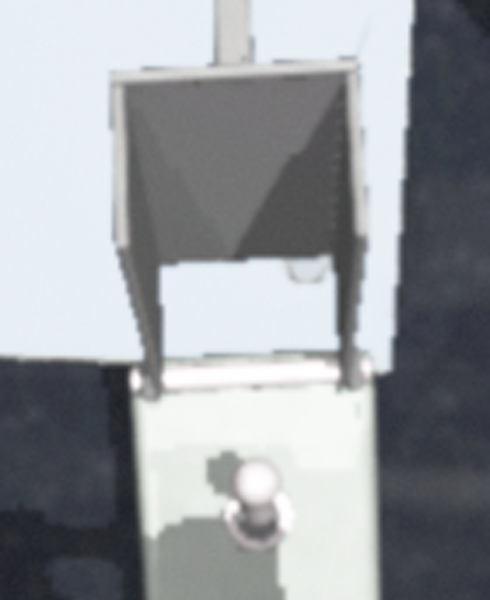

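```bash
python3 -c "
from t import *
for n in ('top','side'):
    d=np.load(f'pics/{n}0.npy');X=cloud(cam(n),d);P=X[(d>0)]
    for z0,z1 in ((60,100),(100,140),(140,200),(200,280),(280,400),(400,600)):
        m=(P[:,0]>650)&(P[:,0]<900)&(P[:,1]>-340)&(P[:,1]<20)&(P[:,2]>z0)&(P[:,2]<z1)
        Q=P[m]
        if len(Q)>8: print(n,z0,z1,len(Q),'x',np.percentile(Q[:,0],[2,50,98]).round(),'y',np.percentile(Q[:,1],[2,50,98]).round())
"
```

```text
top 60 100 307 x [650. 770. 898.] y [-339. -319. -205.]
top 100 140 2040 x [746. 797. 869.] y [-336.  -69.   -7.]
top 140 200 27 x [897. 898. 900.] y [-340. -337. -334.]
top 200 280 153 x [809. 813. 900.] y [-339.  -97.  -79.]
top 280 400 647 x [791. 797. 899.] y [-339.  -92.  -29.]
top 400 600 2845 x [789. 791. 898.] y [-335.  -91.  -37.]
side 60 100 481 x [653. 793. 881.] y [-337. -306.  -37.]
side 100 140 1328 x [750. 802. 875.] y [-335.  -58.   -2.]
side 140 200 15 x [822. 824. 825.] y [-95. -91. -86.]
side 200 280 258 x [811. 820. 833.] y [-96. -82. -78.]
side 280 400 975 x [794. 814. 845.] y [-104.  -68.  -43.]
side 400 600 3555 x [791. 812. 852.] y [-118.  -60.  -55.]
```

```bash
python3 -m inch '{"translation":[[0,0.001,-0.036],[0,0.001,-0.036],[0,0.001,-0.036],[0,0.001,-0.036],[0,0.003,-0.038],[0,0,0],[0,0,0]],"twist":[0,0,0,0,0,0,0]}'
python3 -c "
from t import *
import pickle
to(761,-231,96,-1.526)
s=sense();p,d=get_image('wrist'); cv2.imwrite('pics/w33.png',p)
p,d=get_image('side'); cv2.imwrite('pics/s33.png',cv2.resize(p[60:260,130:345],None,fx=3,fy=3))"
```

```text
time_s: 39.92
eef_pos: [762.2, -230.2, 252.4]
ee_rot: [-0.706, -0.016, 0.708, -0.014]
wrist_force: [-0.4, -0.7, -0.3]
width: 0.004
t 39.92 pos [ 762.2 -230.2  252.4] grasp [ 761.9 -230.1  193.4] yaw_y -1.5283 xax [-0.004  0.002 -1.   ] q [-0.38  0.79  1.09  0.    1.27  1.15] F [-0.4 -0.7 -0.3] w 0.4
twist -0.0023 | shift before twist [0.0974 0.0011 0.0006] | after twist [0.0974 0.0011 0.0006]
```

View pics/w33.png

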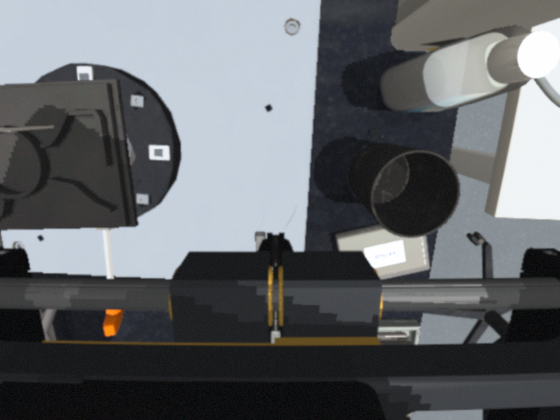

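View pics/s33.png

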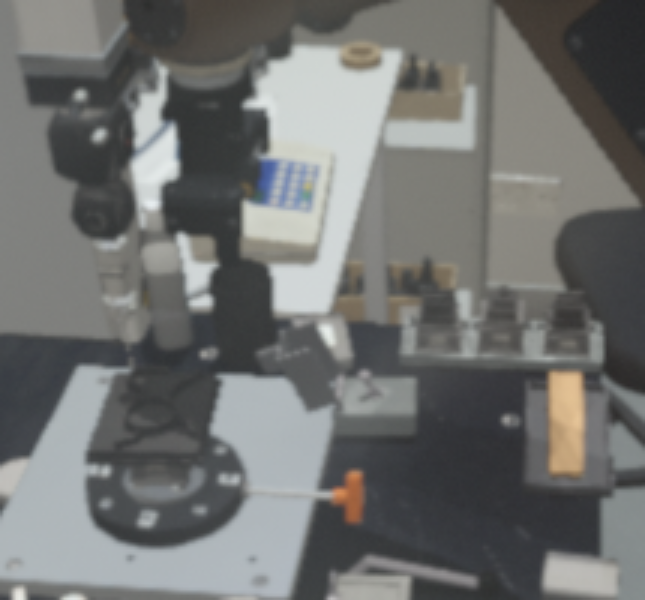

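```bash
python3 -c "
from t import *
s,M=st();c=cam('wrist',s)
for z in (58,70,82): print(plane(c,[[260,233]],z).round(1))
print(proj(c,[[772,-230,174],[752,-230,174]]))"
```

```text
t 40.02 pos [ 760.6 -230.6  254.5] grasp [ 760.4 -230.5  195.5] yaw_y -1.5292 xax [-0.003  0.001 -1.   ] q [-0.38  0.78  1.09  0.    1.27  1.15] F [ 0.6 -0.7  0.7] w 0.2
[[ 728.2 -218.8   58. ]]
[[ 732.5 -219.2   70. ]]
[[ 736.7 -219.6   82. ]]
[[273.51468338 229.3072536 ]
 [272.0606428  263.24956874]]
```

```bash
python3 -m inch '{"translation":[[0.02,-0.006,0],[0.03,-0.001,-0.002],[0.03,0,0],[0.018,0,0],[0,0,0],[0,0,0]],"twist":[0,0,0,0,0,0]}'
python3 -c "
from t import *
to(694,-227,96,-1.526)"
```

```text
time_s: 40.52
eef_pos: [762.2, -223.8, 158.6]
ee_rot: [-0.706, -0.015, 0.707, -0.014]
wrist_force: [-0.1, -0.9, 0.3]
width: 0.011
t 40.52 pos [ 762.2 -223.8  158.6] grasp [ 762.1 -223.8   99.6] yaw_y -1.5298 xax [-0.001  0.001 -1.   ] q [-0.37  0.86  1.18  0.    1.1   1.16] F [-0.1 -0.9  0.3] w 1.0
twist -0.0038 | shift before twist [0.0037 0.0004 0.0682] | after twist [0.0037 0.0001 0.0682]
```

```bash
python3 -m inch '{"translation":[[0.007,0,0],[0,0,0.008],[0,0,0.008],[0,0,0.01],[0,0,0.01],[0,0,0.01],[0,0,0.01],[0,0,0.01],[0,0,0],[0,0,0]],"twist":[0,0,0,0,0,0,0,0,0,0]}'
python3 -c "
from t import *
to(694,-227,96,-1.526)
p,d=get_image('wrist'); cv2.imwrite('pics/w34.png',p)
p,d=get_image('side'); cv2.imwrite('pics/s34.png',cv2.resize(p[60:260,130:345],None,fx=3,fy=3))"
```

```text
time_s: 41.35
eef_pos: [703.1, -232.1, 162.7]
ee_rot: [0.716, 0.009, -0.698, 0.02]
wrist_force: [19.7, -21.7, 30.8]
width: 0.004
t 41.35 pos [ 703.1 -232.1  162.7] grasp [ 704.6 -232.9  103.7] yaw_y -1.5301 xax [ 0.027 -0.015 -1.   ] q [-0.41  0.77  1.37 -0.    0.97  1.12] F [ 19.7 -21.7  30.8] w 0.4
twist -0.0041 | shift before twist [ 0.0074 -0.0065  0.0106] | after twist [ 0.0074 -0.0065  0.0106]
```

View pics/s34.png

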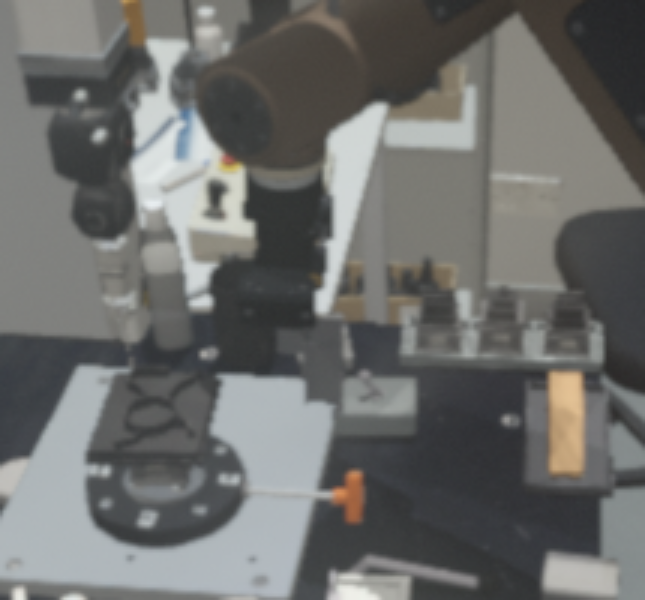

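```bash
python3 -m inch '{"translation":[[0,0,-0.008],[0,0,-0.01],[0,0,-0.015],[0,0,-0.02],[0,0,0],[0,0,0]],"twist":[0,0,0,0,0,0]}'
python3 -c "
from t import *
to(763,-220,96,-1.526)
p,d=get_image('wrist'); cv2.imwrite('pics/w35.png',p)
p,d=get_image('side'); cv2.imwrite('pics/s35.png',cv2.resize(p[60:260,130:345],None,fx=3,fy=3))"
```

```text
time_s: 41.95
eef_pos: [750.9, -224.9, 153.3]
ee_rot: [0.708, 0.014, -0.706, 0.015]
wrist_force: [5.0, -4.8, 1.7]
width: 0.005
t 41.95 pos [ 750.9 -224.9  153.3] grasp [ 751.2 -225.    94.3] yaw_y -1.5292 xax [ 0.004 -0.002 -1.   ] q [-0.38  0.85  1.22 -0.    1.06  1.15] F [ 5.  -4.8  1.7] w 0.5
twist -0.0032 | shift before twist [-0.0016 -0.0045 -0.012 ] | after twist [-0.0016 -0.0045 -0.012 ]
```

View pics/w34.png

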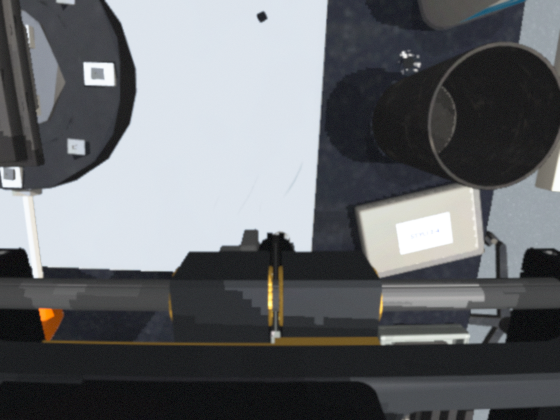

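View pics/w35.png

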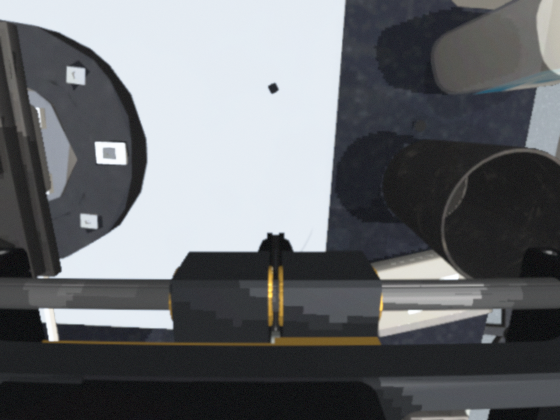

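View pics/s35.png

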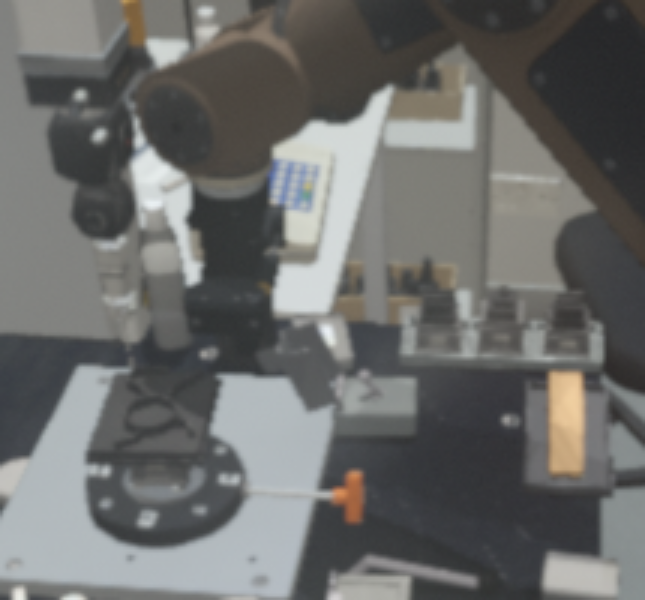

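```bash
python3 -m inch '{"translation":[[0,0,-0.012],[0,-0.0055,0],[0,0,0],[0,0,0]],"twist":[0,0,0,0]}'
python3 -c "
from t import *
to(763,-219,94,-1.526)"
```

```text
time_s: 42.38
eef_pos: [761.3, -217.5, 152.2]
ee_rot: [0.707, 0.015, -0.707, 0.015]
wrist_force: [0.3, 0.1, 0.1]
width: 0.005
t 42.38 pos [ 761.3 -217.5  152.2] grasp [ 761.3 -217.5   93.2] yaw_y -1.5285 xax [ 0.  0. -1.] q [-0.36  0.86  1.2   0.    1.08  1.17] F [0.3 0.1 0.1] w 0.5
twist -0.0025 | shift before twist [-0.0008  0.0016 -0.0017] | after twist [-0.0008  0.0016 -0.0017]
```

```bash
python3 -m inch '{"translation":[[0,0.0015,0],[0,0,0.008],[0,0,0.008],[0,0,0.008],[0,0,0.008],[0,0,0]],"twist":[0,0,0,0,0,0]}'
python3 -c "
from t import *
st()
p,d=get_image('wrist'); cv2.imwrite('pics/w36.png',p)"
python3 -m inch '{"translation":[[0,0,0.008],[0,0,0.008],[0,0,0]],"twist":[0,0,0]}'
python3 -c "
from t import *
st()
p,d=get_image('wrist'); cv2.imwrite('pics/w37.png',p)
p,d=get_image('side'); cv2.imwrite('pics/s37.png',cv2.resize(p[60:260,130:345],None,fx=3,fy=3))"
```

```text
time_s: 42.88
eef_pos: [735.7, -221.0, 160.2]
ee_rot: [0.715, 0.013, -0.699, 0.017]
wrist_force: [2.8, 0.4, 3.3]
width: 0.003
t 42.88 pos [ 735.7 -221.   160.2] grasp [ 737.1 -221.3  101.2] yaw_y -1.5291 xax [ 0.024 -0.006 -1.   ] q [-0.38  0.82  1.28  0.    1.02  1.15] F [2.8 0.4 3.3] w 0.2
time_s: 43.18
eef_pos: [712.7, -221.8, 152.2]
ee_rot: [-0.707, -0.015, 0.707, -0.015]
wrist_force: [-1.2, 0.2, -0.1]
width: 0.005
t 43.18 pos [ 712.7 -221.8  152.2] grasp [ 712.7 -221.8   93.2] yaw_y -1.5295 xax [-0.  0. -1.] q [-0.39  0.8   1.34 -0.    1.    1.14] F [-1.2  0.2 -0.1] w 0.5
```

View pics/w37.png

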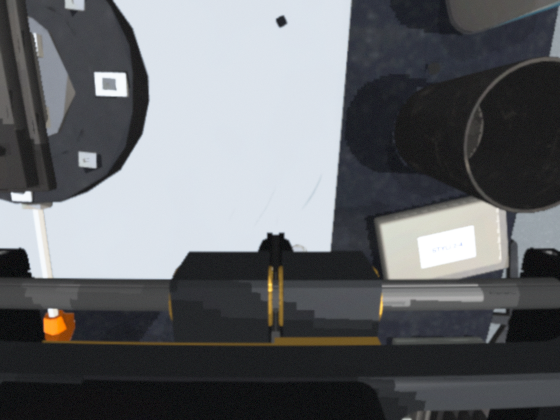

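View pics/s37.png

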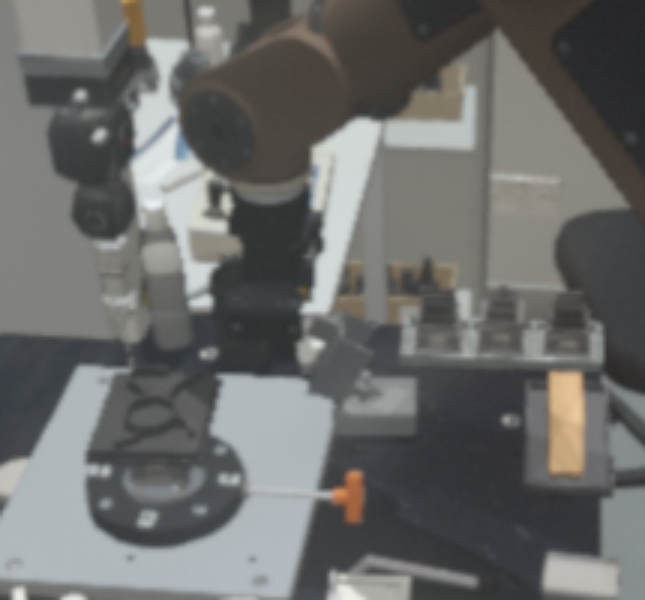

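```bash
python3 -m inch '{"translation":[[0,0,-0.01],[-0.035,0,0],[-0.04,0,0],[-0.04,0,0],[0,0,0],[0,0,0]],"twist":[0,0,0,0,0,0]}'
python3 -c "
from t import *
st()
p,d=get_image('top'); cv2.imwrite('pics/t38.png',cv2.resize(p[140:290,150:400],None,fx=3,fy=3))
p,d=get_image('side'); cv2.imwrite('pics/s38.png',cv2.resize(p[60:260,130:345],None,fx=3,fy=3))"
```

```text
time_s: 43.78
eef_pos: [724.3, -221.4, 269.1]
ee_rot: [0.708, 0.014, -0.706, 0.015]
wrist_force: [-0.7, -0.1, -1.1]
width: 0.002
t 43.78 pos [ 724.3 -221.4  269.1] grasp [ 724.5 -221.4  210.1] yaw_y -1.5292 xax [ 0.004 -0.001 -1.   ] q [-0.38  0.71  1.21  0.    1.22  1.15] F [-0.7 -0.1 -1.1] w 0.2
```

View pics/t38.png

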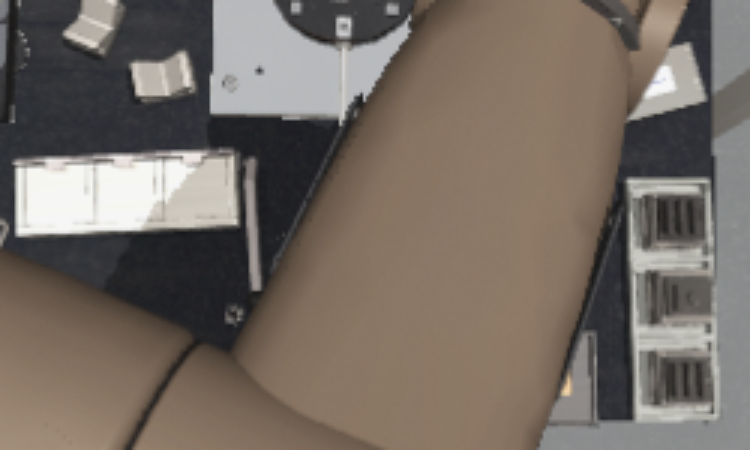

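View pics/s38.png

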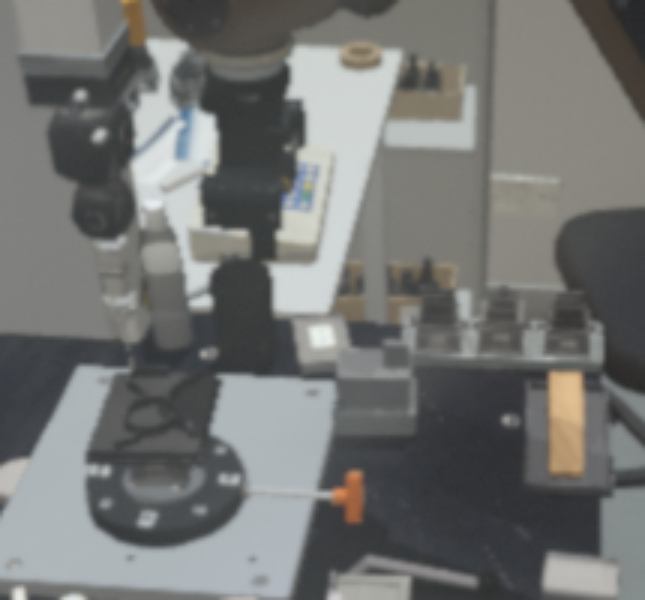

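```bash
python3 -m inch '{"translation":[[0,0,0.035],[0,0,0.035],[0,0,0.035],[0,0,0.035],[0,0,0.035],[0,0,0.035],[0,0,0.03],[0,0,0.03],[0,0,0],[0,0,0],[0,0,0]],"twist":[0,0,0,0,0,0,0,0,0,0,0]}'
python3 -c "
from t import *
st()
p,d=get_image('wrist'); cv2.imwrite('pics/w39.png',p);c=cam('wrist');X=cloud(c,d)
P=X.reshape(-1,3);m=(P[:,0]>580)&(P[:,0]<660)&(P[:,1]>-260)&(P[:,1]<-200);q=P[m];print('guard z: median',np.median(q[:,2]),'max',np.percentile(q[:,2],99))
p,d=get_image('side'); cv2.imwrite('pics/s39.png',cv2.resize(p[150:350,200:345],None,fx=3,fy=3))"
```

```text
time_s: 44.8
eef_pos: [454.5, -232.6, 266.0]
ee_rot: [-0.707, -0.015, 0.707, -0.014]
wrist_force: [0.3, 0.3, -0.1]
width: 0.003
t 44.8 pos [ 454.5 -232.6  266. ] grasp [ 454.4 -232.6  207. ] yaw_y -1.5296 xax [-0.001  0.001 -1.   ] q [-0.6   0.36  1.87  0.    0.91  0.93] F [ 0.3  0.3 -0.1] w 0.3
guard z: median 71.94044700703756 max 99.2994515049939
```

View pics/w39.png

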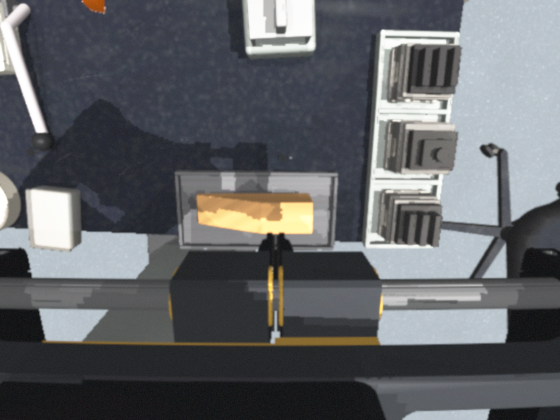

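View pics/s39.png

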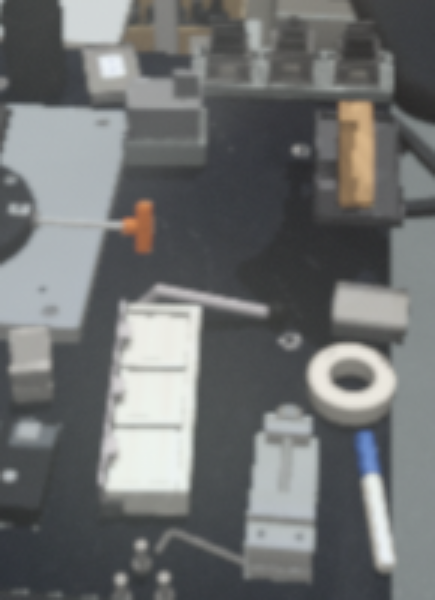

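```bash
python3 -c "
from workcell import *
print(close_job())"
```

```text
the job is handed in; nothing more can be done
None
```

I finished every step and handed the job in at about 45 s of robot time. `close_job` gives no verdict, so what follows is from my own checks.

- **Wedge and keeper:** I pushed the wedge under the lever and let go. It held the keeper open by itself the whole time I was unloading.
- **Pallets:** All three were there, and each stands upright in its own bay. Their tops measured about 72, 78 and 72 mm, as expected on the bay floor, and they were still in place in the last pictures.
- **Wedge back, keeper shut:** The wedge is back in its steel tray. I judged the keeper shut from pictures of the lever lying fully down, because its angle can't be read.
- **Switch box:** I pushed the guard up, threw the toggle until it met its far stop (13.5 N), and saw it leaning to the far side. The guard is shut again: its top measured 72 mm and the fin 99 mm. The shut guard hides the toggle, so I couldn't see it again before handing in.
- **One failed try:** My first attempt to close the guard slipped off the fin sideways, with wrist forces of about 20, 22 and 31 N. I backed off, moved about 6 mm, and the second try closed it. I have no reading of the force on the gripper's body itself.
- **Bystanders:** I never touched the setting ring, stylus case or vee block on purpose, and I saw no shift in the pictures. I didn't measure their positions.

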